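# Mount the egg-candling lamp on its dovetail stand

### The job

Lift the egg-candling lamp head out of its slot in the wooden crate, stand it upright on the bare table and let go of it so that you can take it another way, then slide it onto the stand's dovetail from the open end, fully home against the end plate, and turn the knob on its top clockwise until it is tight. Keep the lamp head upright throughout, and leave the battery block, eggs, plantains and tin where they are.

Things in the scene. Friction and masses are not known exactly. Their poses are not given: they have to be found in the camera images.
- lamp_head: Egg-candling lamp head, 0.47 kg: grey block 62 mm along its x, 46 mm along its y, 92 mm high, black bar knob on top. Origin: centre of the underside; z up. Dovetail slot in its back (-y) face, lens in its front (+y) face; other faces flat, front and back flat from 57 to 92 mm up. Starts upright in either slot of the crate, with room for fingers only at its two x ends.
- lamp_slot (a point): Middle of the lamp head's dovetail slot, on its back face (y=-23 mm), 30 mm above the underside. The slot runs right through along the lamp head's x; 18 mm deep, 22.5 mm high at the mouth, widening inward to 37 mm.
- lamp_lens (a point): Centre of the black lens ring on the lamp head's front face: 44 mm across, 6 mm proud (out to y=+29 mm), centred 34 mm above the underside.
- clamp (a joint): The lamp head's clamp knob, rad: starts loose, 0 to 0.35; grows as it is turned clockwise seen from above; ends at 1.5, tightens at about 1.4, tight above 1.25. Turns with about 0.1 N m, stays where left. It drives a pad down in the slot's upper jaw (3 mm per rad), which clamps the dovetail and raises the lamp head by up to 5 mm.
- knob_grip (a point): On the knob's upright axis, over the lamp head's centre, 112 mm above its underside, at gripping height. The knob is an upright-sided bar 42 mm long, 14 mm wide, from 98 to 120 mm above the lamp head's underside, on a 22 mm round collar. At clamp 0 the bar lies along the lamp head's x; at q it is turned q clockwise (from above) from there.
- stand: Fixed dovetail stand. Origin on the table: x=0 at the end plate's inner face, y=0 at the beam's front face; x runs along the dovetail from end plate to open end (x=160 mm), y out of the beam to the side the dovetail faces, z up. Beam: y -16 to 0, z 35 to 85, x 0 to 135. Dovetail: centred at z=60, 18 mm high at y=0, 30 at y=12; from x=130 to its tip it tapers to a lead-in nose. Base plate: x -12 to 120, y -60 to 60, 10 thick.
- end_plate (a point): Middle of the top edge of the stand's grey end plate, on its inner face, 112 mm above the table. The plate spans x -12 to 0, y -40 to 70, z 0 to 112 mm of the stand; no finger fits between it and a lamp head that is home.
- stand_entry (a point): Where the lamp head's origin should be, clear of the dovetail's open end, before sliding on: stand x=205, y=24, z=30 mm. Lamp head axes parallel to the stand's, its back to the beam. Slide in along the stand's -x; play 1.75 mm up and down and 1 mm to the beam face; the tip (18 mm high, y 3 to 11) and the bevelled beam end lead in errors of about 3 mm.
- stand_home (a point): Where the lamp head's origin is when it is fully home, end face on the end plate: stand x=31, y=24, z=30 mm. Let go while loose it sags about 2 mm and rests on the dovetail.
- crate: Fixed open wooden crate, 162 mm along its x, 150 mm along its y, 90 mm high, walls and floor 6 mm. Origin: centre of its underside. A wall along x at y=0 parts it into two slots, each 150 x 66 mm inside. Lamp head and battery stand in it on the 6 mm floor, their x along the crate's x, the lens to the crate's +y.
- battery: Grey battery block, 62 x 46 x 88 mm (x, y, z) with two brass studs on top, in the other crate slot; leave alone. Origin: centre of its underside.
- egg_tray: Grey pulp tray with six brown eggs, 150 x 105 mm (x, y), 68 mm high; leave alone. Origin: centre of its underside.
- plantains: Bunch of three plantains lying along its x, 190 x 95 mm, 35 mm high; leave alone. Origin: about the centre of its underside.
- tin: Plain tin, 74 mm across, 105 mm high; leave alone. Origin: centre of its underside.
Things that resemble listed ones, but are neither listed nor needed, are in the scene too. Leave any green or turquoise look-alike of the stand alone.

How it is judged:
By the outcome, as a careful person would: the job done as asked, in the order asked, and still so for the second after the job is handed in, with the robot touching nothing.
It also fails if it takes over 69 s, if anything falls off the work surface, if the arm or the gripper's body presses on something with over 40 N, if the wrist force passes 120 N, or if a joint passes its speed limit or range.

### The arm

A 6-joint arm with a two-finger parallel gripper is mounted at the origin on the work surface. World frame = base frame: x ahead of the robot, y to its left, z up, the work surface at z = 0. Lengths are in m, angles in rad, forces in N, time in s.
With the tool pointing down it reaches from about 0.225 to 0.875 m from the base axis. Payload 3.4 kg.
Tool frame: the origin (TCP) lies midway between the tips of the shut fingers; the grasp point (between the pads) lies 19 mm behind it (manip.pinch_z is the z of the grasp point in the tool frame, in m); z points along the fingers, x is the direction in which the jaws open and shut, and the axes are right-handed (so a half turn about z gives the same grasp; the last joint's range is limited). The gripper opens to 85 mm and grips with 20 to 120 N. Pads are 22 mm wide; open, the fingers measure 114 mm over their backs; the gripper's body (76 mm by 85 mm) begins 54 mm behind the grasp point. The pads swing forward as they close: fully open they stand 13 mm farther back than shut.
Start: joints at [1.108, 0.276, 1.505, -0, 1.361, -0.121], TCP at [0.193, 0.542, 0.231] pointing down, gripper open.
Joint ranges: [-2.89, 2.89], [-0.75, 2.08], [0.22, 2.7], [-1.18, 4.32], [0.11, 2.71], [-2.7, 2.7]. Speed limits (rad/s): [2.57, 2.57, 3.14, 3.14, 3.14, 3.14].

### API

Orientations are given as a unit quaternion [w, x, y, z].
In Python, from rig import manip gives the robot as it stands. The module is installed in compiled form; this text tells all that it offers.
- The arm moves only by the tool drive_tool, never from a script. Its argument "steps" is a list of rows, each a list of 5 numbers: the shift along the tool's x, y, z in mm, then the turn about the tool's z in rad, then the gripper command: -1 is shut, 1 is fully open, values between are in proportion. A call has 1 to 5 rows; each row is the pose to reach, as a shift and turn from the pose measured when the call began, along the tool's axes at that moment; what a row does not reach only later rows make up. A row lasts 1/10 s, in which the tool goes at most 50 mm and 8.59 degrees, less where a joint would pass 70% of its speed; a pose out of reach is approached as far as the arm can. A call with a gripper value outside its range is refused whole. The fingers move at their own pace and stop on an object; "squeeze" is the grip in N (left out, the last holds). Time passes only in rows, so rows that repeat a pose let the fingers close. It gives the time, the measured TCP pose, the force and the opening at its end, in the units of the state.
- manip.get_state(): the state, without advancing time (a new reading comes with each control period).
- manip.get_image(name): name is "side" or "top" or "wrist"; returns the picture (420x560x3 uint8, blue, green, red); there is no depth.
- manip.get_calibration(name): a dict with "camera_matrix" (3x3 intrinsics, pixels), "rvec" (rotation vector, rad) and "tvec" (3), from world to camera coordinates, as OpenCV has them. Camera axes: x right, y down, z forward; pixel columns grow to the right and rows downward; lengths in m; the calibration is good to about 2 mm. A picture is of the moment at which its call begins: read the wrist's pose just before it. get_calibration takes no time and is no camera call; for the wrist camera it gives the pose at the moment of the call.
- manip.sign_off(): hands the job in, once; it reports no verdict.
Trained networks look in the newest picture that a camera, given by its name, has taken for a name from the list of things; names that differ only in an ending like _2 or _b are one class to them, and where a whole thing is asked for, a point or a joint stands for the part that bears it (a point fixed in the world has none). Each returns a list of dicts, best first, with "conf" (0 to 1); they miss things now and then, are a little off and sometimes report something else, mostly with a low value. They report only what shows in the picture. A call takes as long as a camera call. They do not tell look-alikes from the thing itself.
- manip.masks_of(camera, name): "pixels" (420x560 bool, what is visible of it) and "location" ([column, row] in pixels, amid what is visible of it).
The state is a dict: "clock": time; "qpos": joint angles; "qd": joint speeds; "effort": joint torques, N m; "position": TCP position; "ee_rot": TCP orientation; "contact_force": force on the tool from outside, world axes, zero at the start; "moment": the same for the moment, N m; "width": finger opening in m.
Only numpy, scipy, OpenCV 4.12 (cv2) and the standard library are available. Lean on these libraries where they do the work, as an engineer would, in place of code of your own. Each camera call takes 0.05 s, during which the arm holds its last target.

## Working session

There is one attempt and no reset: what is moved stays moved. The work goes in short steps, Python scripts to look and compute and a tool call to move; the robot and the scene stay as the last step left them, time stands still between calls to the robot, and variables do not carry over. Pictures are saved under pics/ and viewed, and the job is handed in when it is done.

Besides the shell and the picture viewer there is one more tool, called after "Emit:" in YAML: its name, and indented under it one key for each argument. drive_tool: Moves the arm, as the interface text tells. Its arguments: {"type":"object","properties":{"steps":{"type":"array","items":{"type":"array","items":{"type":"number"}}},"squeeze":{"type":"number"}},"required":["steps"]}

```bash
mkdir -p pics; ls; python3 - <<'E'
from rig import manip
import cv2
s=manip.get_state();print(s, manip.pinch_z)
for n in("side","top","wrist"):
    im=manip.get_image(n);cv2.imwrite(f"pics/{n}0.png",im)
    c=manip.get_calibration(n);print(n,c)
E
```

```text
pics
{'clock': 0.0, 'qpos': array([ 1.10801693e+00,  2.76589551e-01,  1.50610915e+00,  1.47024272e-05,
        1.36070557e+00, -1.21005300e-01]), 'qd': array([-0.00092536,  0.00145703, -0.00037002,  0.00191158, -0.00184194,
       -0.0017702 ]), 'effort': array([ 1.72593045e-03, -4.16766572e+01, -2.45815498e+01, -3.27581229e-04,
        1.07524145e-02, -4.05005403e-05]), 'position': array([0.19248632, 0.54127453, 0.23045237]), 'ee_rot': array([ 4.22765373e-04,  8.17055968e-01,  5.76557651e-01, -8.01129602e-04]), 'contact_force': array([0.36055107, 0.22348829, 0.34459107]), 'moment': array([-0.03863791,  0.01378739, -0.02777001]), 'width': 0.08517049647248898} -0.0187
side {'camera_matrix': array([[487.43202675,   0.        , 278.92968557],
       [  0.        , 487.43202675, 206.49570235],
       [  0.        ,   0.        ,   1.        ]]), 'rvec': array([ 2.35211369, -0.40177799,  0.14560755]), 'tvec': array([-0.45078963,  0.22536275,  1.01366782])}
top {'camera_matrix': array([[546.08635019,   0.        , 269.09569065],
       [  0.        , 546.08635019, 211.36193913],
       [  0.        ,   0.        ,   1.        ]]), 'rvec': array([ 2.16563768, -2.19470634,  0.05844703]), 'tvec': array([0.05585827, 0.49077127, 1.5973644 ])}
wrist {'camera_matrix': array([[301.70818167,   0.        , 280.67547424],
       [  0.        , 301.70818167, 207.3011404 ],
       [  0.        ,   0.        ,   1.        ]]), 'rvec': array([-2.33833968, -1.64975545, -0.27012201]), 'tvec': array([-0.57417637, -0.04089613,  0.38107809])}
```

View pics/side0.png

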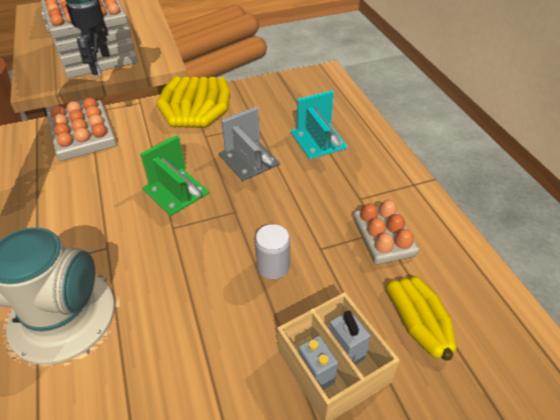

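View pics/top0.png

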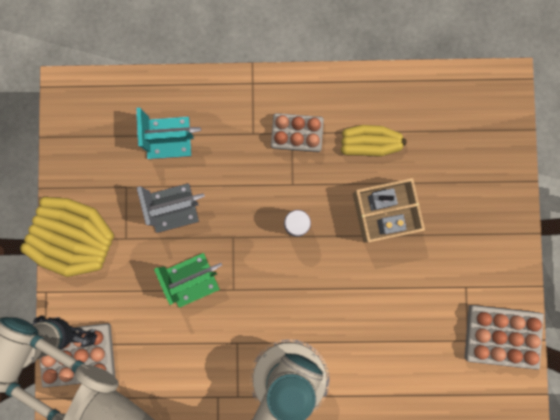

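View pics/wrist0.png

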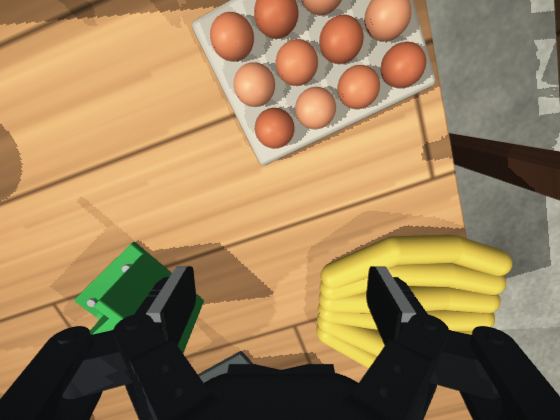

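```bash
cat > h.py <<'E'
import numpy as np, cv2
from scipy.spatial.transform import Rotation as R
from scipy.optimize import minimize, least_squares
def cal(m,n):
    c=m.get_calibration(n); return c["camera_matrix"],np.array(c["rvec"]),np.array(c["tvec"])
def proj(P,c):
    P=np.atleast_2d(np.array(P,float)); return cv2.projectPoints(P,c[1],c[2],c[0],None)[0].reshape(-1,2)
def unproj(uv,z,c):
    Rm=cv2.Rodrigues(c[1])[0]; C=-Rm.T@c[2]
    d=Rm.T@np.linalg.inv(c[0])@np.array([uv[0],uv[1],1.0])
    return C+d*(z-C[2])/d[2]
def box(x0,x1,y0,y1,z0,z1):
    return np.array([[x,y,z] for x in(x0,x1) for y in(y0,y1) for z in(z0,z1)])/1000.
STAND=[box(-12,120,-60,60,0,10),box(-12,0,-40,70,0,112),box(0,135,-16,0,35,85),box(0,130,0,12,45,75),box(130,160,3,11,51,69)]
CRATE=[box(-81,81,-75,75,0,90)]
LAMP=[box(-31,31,-23,23,0,92),box(-21,21,-7,7,98,120)]
def place(parts,x,y,yaw,z=0):
    Rz=R.from_euler('z',yaw).as_matrix()
    return [p@Rz.T+np.array([x,y,z]) for p in parts]
def sil(parts,c,S=4):
    m=np.zeros((420*S,560*S),np.uint8)
    for p in parts:
        h=cv2.convexHull(((proj(p,c)+.5)*S-.5).astype(np.float32))
        cv2.fillConvexPoly(m,np.round(h*16).astype(np.int32),255,shift=4)
    return cv2.resize(m,(560,420),interpolation=cv2.INTER_AREA)/255.
def fit(parts,views,x0,z=0):
    # views list of (mask,calib)
    def cost(v):
        t=0
        for m,c in views:
            s=sil(place(parts,v[0],v[1],v[2],z),c); t+=np.abs(s-m).sum()/m.sum()
        return t
    best=None
    for k in range(3):
        sim=np.array([x0]+[np.array(x0)+d for d in np.diag([.01,.01,.1])/(2**k)])
        r=minimize(cost,x0,method='Nelder-Mead',options=dict(initial_simplex=sim,xatol=1e-4,fatol=1e-4,maxiter=150)); x0=r.x
    return r.x,r.fun
E
python3 - <<'E'
from rig import manip
from h import *
import pickle
out={}
for cam in("top","side"):
    manip.get_image(cam)
    for n in("stand","crate","lamp_head","battery","tin","egg_tray","plantains","clamp"):
        r=manip.masks_of(cam,n); out[cam,n]=r
        print(cam,n,[(round(d["conf"],2),np.round(d["location"]).tolist(),int(d["pixels"].sum())) for d in r[:5]])
pickle.dump(out,open("m0.pkl","wb"))
print(manip.get_state()["clock"])
E
```

```text
top stand [(0.67, [168.0, 207.0], 2136), (0.67, [188.0, 278.0], 2196)]
top crate [(0.81, [388.0, 211.0], 2372), (0.51, [297.0, 134.0], 1807)]
top lamp_head [(0.87, [384.0, 198.0], 479), (0.18, [166.0, 207.0], 2129)]
top battery [(0.9, [394.0, 220.0], 449)]
top tin [(0.6, [297.0, 134.0], 1760), (0.56, [298.0, 220.0], 545)]
top egg_tray [(0.94, [298.0, 134.0], 1801)]
top plantains [(0.77, [370.0, 140.0], 1718)]
top clamp [(0.43, [296.0, 222.0], 528)]
side stand [(0.85, [317.0, 127.0], 2433), (0.74, [247.0, 149.0], 2657), (0.68, [170.0, 180.0], 3023)]
side crate [(0.72, [336.0, 363.0], 6945)]
side lamp_head [(0.62, [351.0, 332.0], 1329), (0.33, [348.0, 327.0], 229)]
side battery [(0.75, [320.0, 363.0], 1273)]
side tin [(0.69, [272.0, 252.0], 1645)]
side egg_tray [(0.6, [384.0, 233.0], 2720), (0.42, [352.0, 332.0], 1321)]
side plantains [(0.62, [426.0, 314.0], 3379)]
side clamp []
1.05
```

```bash
python3 - <<'E'
from rig import manip
from h import *
import pickle
o=pickle.load(open("m0.pkl","rb"))
ct=cal(manip,"top");cs=cal(manip,"side")
mt=o["top","stand"][0]["pixels"];ms=o["side","stand"][1]["pixels"]
g=unproj((147,207),.06,ct);print(g)
x0=[g[0],g[1],-1.4]
st,f=fit(STAND,[(mt,ct),(ms,cs)],x0);print("stand",st,f)
for v in[(mt,ct)],[(ms,cs)]: print(fit(STAND,v,st))
def hullm(m):
    cts=cv2.findContours(m.astype(np.uint8),0,1)[0]; h=cv2.convexHull(max(cts,key=cv2.contourArea)); z=np.zeros((420,560),np.uint8);cv2.fillConvexPoly(z,h,1);return z
mt=hullm(o["top","crate"][0]["pixels"]);ms=hullm(o["side","crate"][0]["pixels"])
g=unproj((390,211),.06,ct)
best=[]
for y in(0.15,0.15+np.pi/2,-1.4):
    r=fit(CRATE,[(mt,ct),(ms,cs)],[g[0],g[1],y]);print("crate",r)
np.save("st.npy",st)
it=cv2.resize(manip.get_image("top")[160:260,120:220],None,fx=6,fy=6,interpolation=cv2.INTER_CUBIC)
ic=cv2.resize(manip.get_image("top")[165:255,340:440],None,fx=6,fy=6,interpolation=cv2.INTER_CUBIC)
isd=cv2.resize(manip.get_image("side")[280:420,260:420],None,fx=5,fy=4.2,interpolation=cv2.INTER_CUBIC)
for n,i in(("a",it),("b",ic),("c",isd)):cv2.imwrite(f"pics/{n}.png",i)
E
```

```text
[0.50605525 0.40120048 0.06      ]
stand [ 0.49258888  0.38970845 -1.31480057] 0.09106321372786441
(array([ 0.49372266,  0.38882083, -1.31981444]), np.float64(0.045353234926929574))
(array([ 0.49187786,  0.39138677, -1.31387048]), np.float64(0.03287062660969544))
crate (array([ 0.48510545, -0.29190388,  0.1353802 ]), np.float64(0.23091527041750676))
crate (array([ 0.48520686, -0.29179782,  1.77124212]), np.float64(0.05783743645522465))
crate (array([ 0.48519486, -0.29193424, -1.37259114]), np.float64(0.057704538923173725))
```

View pics/b.png

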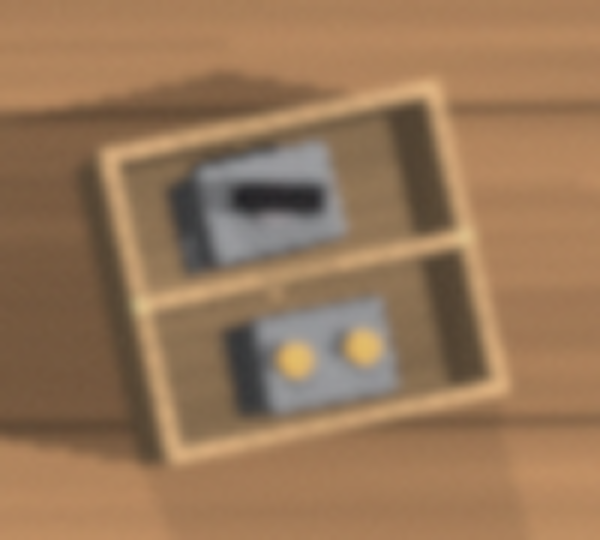

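View pics/c.png

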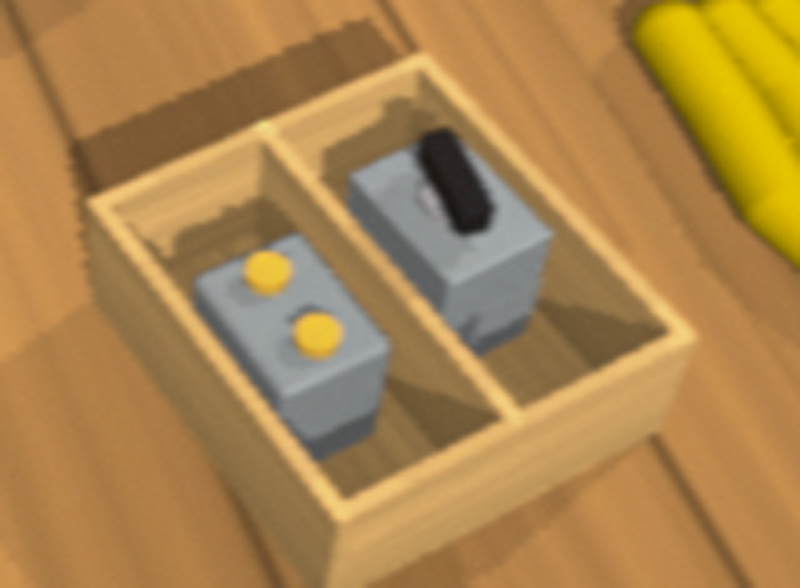

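View pics/a.png

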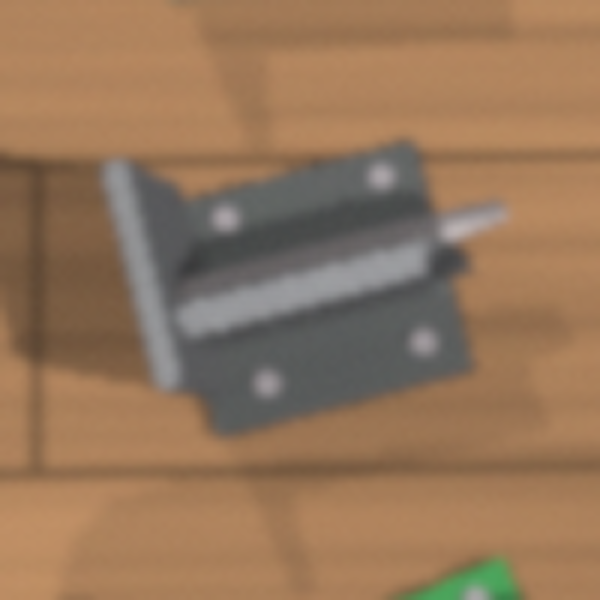

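```bash
cat >> h.py <<'E'
def plan(m,p,yaw,s=None):
    s=s or m.get_state(); q=s["ee_rot"]; Rm=R.from_quat([q[1],q[2],q[3],q[0]]).as_matrix()
    d=Rm.T@(np.array(p)-s["position"])*1000
    y=np.arctan2(Rm[1,0],Rm[0,0]); t=-(yaw-y); t=(t+np.pi)%(2*np.pi)-np.pi
    print("t=%.2f pos"%s["clock"],np.round(s["position"],4),"yaw %.3f w %.4f q6 %.2f F"%(y,s["width"],s["qpos"][5]),np.round(s["contact_force"],1),"tilt",np.round(Rm[:,2],3),"\n  -> shift",np.round(d,1),"turn %.3f"%t)
E
cat > plan.py <<'E'
import sys
from rig import manip
from h import *
a=[float(v) for v in sys.argv[1:5]]
plan(manip,a[:3],a[3])
E
python3 plan.py 0.46 -0.27 0.32 -1.37
python3 - <<'E'
from rig import manip
from h import *
import pickle
o=pickle.load(open("m0.pkl","rb"));ct=cal(manip,"top");cs=cal(manip,"side")
print("tin",unproj((298,221),.1,ct),"tray",unproj((298,134),.04,ct), "lamp", unproj((384,198),.1,ct))
E
```

```text
t=1.20 pos [0.1927 0.5418 0.2313] yaw 1.229 w 0.0853 q6 -0.12 F [ 1.4  0.3 -0.6] tilt [ 0.  0. -1.] 
  -> shift [-675.3  523.9  -88.7] turn 2.599
tin [ 0.45769334 -0.03235703  0.1       ] tray [ 0.71667199 -0.03890681  0.04      ] lamp [ 0.51888863 -0.27402642  0.1       ]
```

Emit:
drive_tool:
  steps:
    - [-38, 29, -10, 0.145, 1]
    - [-76, 58, -20, 0.29, 1]
    - [-114, 87, -30, 0.435, 1]
    - [-152, 116, -40, 0.58, 1]
    - [-190, 145, -50, 0.725, 1]

```text
clock: 1.7
position: [0.2658, 0.3124, 0.2818]
ee_rot: [0.0, 0.969, 0.247, 0.0]
contact_force: [1.1, -1.0, -0.5]
width: 0.0856
```

```bash
python3 plan.py 0.46 -0.27 0.32 -1.37
```

```text
t=1.70 pos [0.2658 0.3124 0.2818] yaw 0.499 w 0.0856 q6 0.20 F [ 1.1 -1.  -0.5] tilt [ 0.001  0.    -1.   ] 
  -> shift [-108.2  604.3  -38.1] turn 1.869
```

Emit:
drive_tool:
  steps:
    - [-8, 46, -3, 0.145, 1]
    - [-16, 92, -6, 0.29, 1]
    - [-24, 138, -9, 0.435, 1]
    - [-32, 184, -12, 0.58, 1]
    - [-40, 230, -15, 0.725, 1]

```text
clock: 2.2
position: [0.3409, 0.0896, 0.2973]
ee_rot: [-0.0, 0.993, -0.116, 0.001]
contact_force: [1.3, 0.0, -0.2]
width: 0.0855
```

```bash
python3 plan.py 0.46 -0.27 0.32 -1.37
```

```text
t=2.20 pos [0.3409 0.0896 0.2973] yaw -0.232 w 0.0855 q6 0.29 F [ 1.3  0.  -0.2] tilt [ 0.002  0.    -1.   ] 
  -> shift [198.5 322.6 -22.5] turn 1.138
```

Emit:
drive_tool:
  steps:
    - [25, 41, -3, 0.145, 1]
    - [50, 82, -6, 0.29, 1]
    - [75, 123, -9, 0.435, 1]
    - [100, 164, -12, 0.58, 1]
    - [125, 205, -15, 0.725, 1]

```text
clock: 2.7
position: [0.4156, -0.1407, 0.3128]
ee_rot: [-0.001, 0.886, -0.463, 0.001]
contact_force: [1.6, -0.4, -0.4]
width: 0.0856
```

```bash
python3 plan.py 0.46 -0.27 0.32 -1.37
```

```text
t=2.70 pos [ 0.4156 -0.1407  0.3128] yaw -0.964 w 0.0856 q6 0.48 F [ 1.6 -0.4 -0.4] tilt [ 0.003  0.    -1.   ] 
  -> shift [131.5  37.2  -7.1] turn 0.406
```

Emit:
drive_tool:
  steps:
    - [44, 12, -2, 0.135, 1]
    - [88, 24, -4, 0.27, 1]
    - [131, 37, -7, 0.405, 1]
    - [131, 37, -7, 0.405, 1]

```text
clock: 3.1
position: [0.4615, -0.2751, 0.319]
ee_rot: [-0.0, 0.773, -0.634, 0.002]
contact_force: [-0.6, 1.4, -0.5]
width: 0.0852
```

```bash
python3 - <<'E'
from rig import manip
from h import *
plan(manip,[.5,-.28,.3],-1.37)
cv2.imwrite("pics/w1.png",manip.get_image("wrist"))
E
```

```text
t=3.10 pos [ 0.4615 -0.2751  0.319 ] yaw -1.375 w 0.0852 q6 0.71 F [-0.6  1.4 -0.5] tilt [ 0.004 -0.002 -1.   ] 
  -> shift [ 12.3 -36.8  19.2] turn -0.005
```

View pics/w1.png

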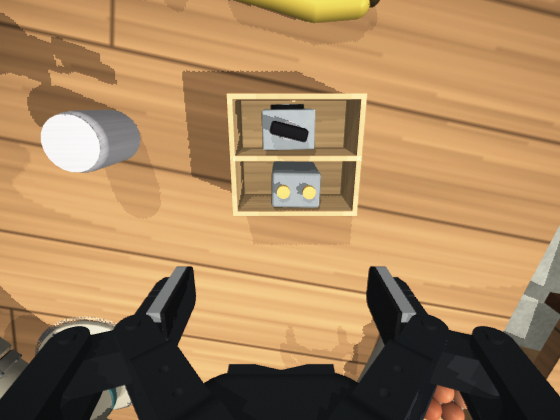

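```bash
python3 - <<'E'
from rig import manip
from h import *
import pickle
o=pickle.load(open("m0.pkl","rb"))
cw=cal(manip,"wrist"); im=manip.get_image("wrist"); ct=cal(manip,"top");cs=cal(manip,"side")
rc=manip.masks_of("wrist","crate");rl=manip.masks_of("wrist","lamp_head")
print([(d["conf"],d["location"],d["pixels"].sum()) for d in rc+rl])
def hullm(m):
    cts=cv2.findContours(m.astype(np.uint8),0,1)[0]; h=cv2.convexHull(max(cts,key=cv2.contourArea)); z=np.zeros((420,560),np.uint8);cv2.fillConvexPoly(z,h,1);return z
mc=hullm(rc[0]["pixels"])
x0=[.4852,-.2919,-1.3726]
w=fit(CRATE,[(mc,cw)],x0);print("wrist crate",w)
mt=hullm(o["top","crate"][0]["pixels"]);ms=hullm(o["side","crate"][0]["pixels"])
print(fit(CRATE,[(mt,ct)],x0),fit(CRATE,[(ms,cs)],x0))
m=rl[0]["pixels"];cv2.imwrite("pics/lm.png",cv2.resize(np.dstack([im[:,:,0],im[:,:,1],np.where(m,255,im[:,:,2])])[80:230,200:400],None,fx=4,fy=4,interpolation=cv2.INTER_CUBIC))
cv2.imwrite("pics/lr.png",cv2.resize(im[80:230,200:400],None,fx=4,fy=4,interpolation=cv2.INTER_CUBIC))
E
```

```text
[(0.69, [309.6, 155.2], np.int64(11885)), (0.91, [289.9, 124.9], np.int64(2262))]
wrist crate (array([ 0.48553121, -0.28888429, -1.37114207]), np.float64(0.02101607186659035))
(array([ 0.48609764, -0.29356681, -1.37562781]), np.float64(0.026198858392863244)) (array([ 0.48495447, -0.29077875, -1.367184  ]), np.float64(0.019455478768750794))
```

View pics/lr.png

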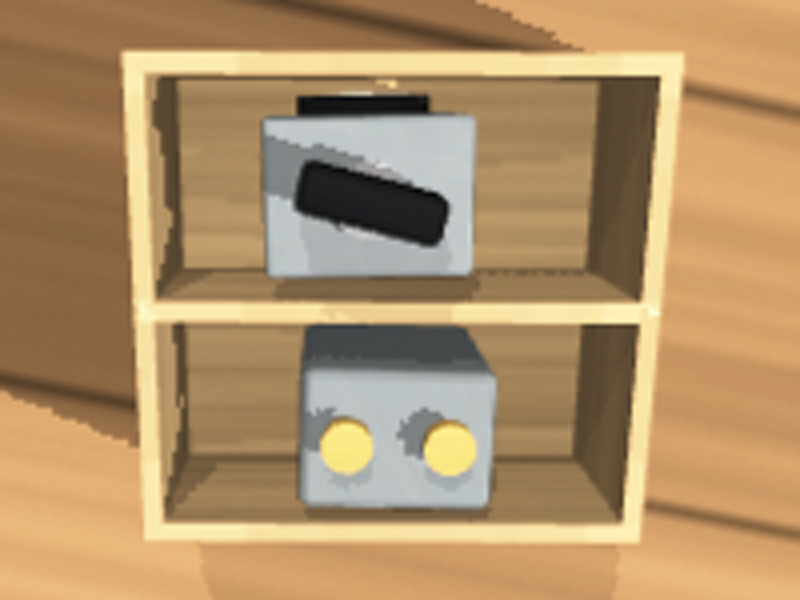

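```bash
python3 - <<'E'
from rig import manip
from h import *
cw=cal(manip,"wrist")
P=np.array([unproj((u/4+200-.4,v/4+80-.4),.098,cw) for u,v in[(263,116),(476,116),(473,275),(266,276)]])
print(P); c=P.mean(0);print("center",c,"lens",np.linalg.norm(P[1]-P[0]),np.linalg.norm(P[2]-P[3]),np.linalg.norm(P[3]-P[0]),np.linalg.norm(P[2]-P[1]))
d=P[1]-P[0]+P[2]-P[3];print("yaw",np.arctan2(d[1],d[0]))
k=[unproj((u/4+200-.4,v/4+80-.4),.126,cw) for u,v in[(298,190),(446,218)]];print("knob",(k[0]+k[1])/2,np.arctan2(*(k[1]-k[0])[1::-1]),np.linalg.norm(k[1]-k[0]))
plan(manip,[c[0],c[1],.2],-1.372)
E
```

```text
[[ 0.53297517 -0.2347011   0.098     ]
 [ 0.54531174 -0.29462782  0.098     ]
 [ 0.50121142 -0.30464069  0.098     ]
 [ 0.4884225  -0.24403583  0.098     ]]
center [ 0.51698021 -0.26950136  0.098     ] lens 0.06118335231054251 0.061939526820178954 0.045520084774303665 0.04522273485630718
yaw -1.365283741824178
knob [ 0.51716058 -0.26925387  0.126     ] -1.5491377101785524 0.04090054940537077
t=3.30 pos [ 0.4594 -0.2683  0.3198] yaw -1.367 w 0.0856 q6 0.71 F [-0.9 -0.3  0.2] tilt [ 0.003  0.002 -1.   ] 
  -> shift [ 12.9 -55.8 120. ] turn 0.005
```

Emit:
drive_tool:
  steps:
    - [5, -25, 40, 0.0, 1]
    - [10, -35, 70, 0.0, 1]
    - [10, -35, 70, 0, 1]
    - [10, -35, 70, 0, 1]

```text
clock: 3.7
position: [0.4955, -0.2696, 0.2505]
ee_rot: [-0.001, 0.776, -0.631, 0.0]
contact_force: [-1.3, -0.5, 0.6]
width: 0.0854
```

```bash
python3 - <<'E'
from rig import manip
from h import *
import pickle
plan(manip,[.517,-.27,.2],-1.372)
cw=cal(manip,"wrist"); im=manip.get_image("wrist"); pickle.dump((cw,im),open("w2.pkl","wb"))
plan(manip,[.517,-.27,.2],-1.372)
cv2.imwrite("pics/w2.png",im)
E
```

```text
t=3.70 pos [ 0.4955 -0.2696  0.2505] yaw -1.366 w 0.0854 q6 0.74 F [-1.3 -0.5  0.6] tilt [ 0.002  0.002 -1.   ] 
  -> shift [  4.8 -20.9  50.6] turn 0.006
t=3.75 pos [ 0.4959 -0.2703  0.2517] yaw -1.366 w 0.0853 q6 0.74 F [0.1 0.2 0.6] tilt [ 0.004  0.    -1.   ] 
  -> shift [  4.  -20.5  51.7] turn 0.006
```

View pics/w2.png

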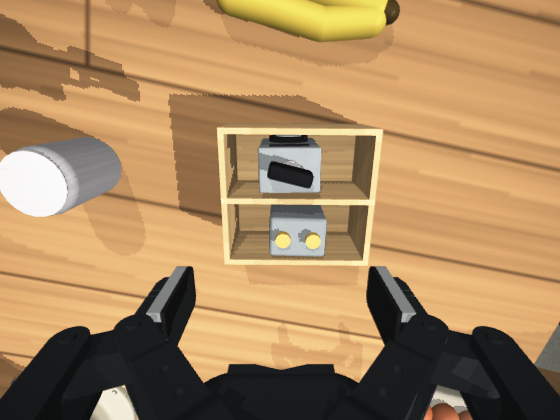

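```bash
python3 - <<'E'
from h import *
import pickle
cw,im=pickle.load(open("w2.pkl","rb"))
cv2.imwrite("pics/w2z.png",cv2.resize(im[120:220,230:350],None,fx=6,fy=6,interpolation=cv2.INTER_CUBIC))
E
```

```text
(no output)
```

View pics/w2z.png

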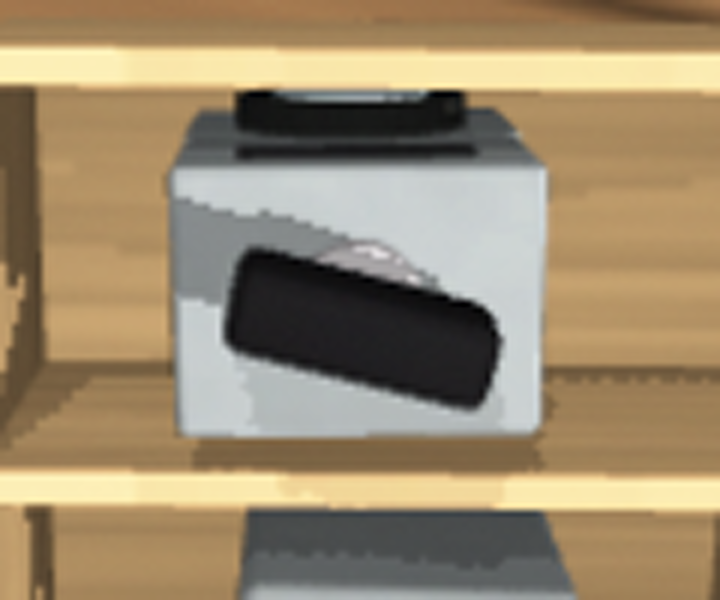

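```bash
python3 - <<'E'
from rig import manip
from h import *
import pickle
cw,im=pickle.load(open("w2.pkl","rb"))
f=lambda u,v,z:unproj(((u+.5)/6-.5+230,(v+.5)/6-.5+120),z,cw)
P=np.array([f(u,v,.098) for u,v in[(172,167),(546,165),(542,435),(180,436)]])
c=P.mean(0);print("center",c,"lens",np.linalg.norm(P[1]-P[0]),np.linalg.norm(P[2]-P[3]),np.linalg.norm(P[3]-P[0]),np.linalg.norm(P[2]-P[1]))
d=P[1]-P[0]+P[2]-P[3];print("yaw",np.arctan2(d[1],d[0]))
k=[f(u,v,.126) for u,v in[(232,300),(497,355)]];print("knob",(k[0]+k[1])/2,np.arctan2(*(k[1]-k[0])[1::-1]),np.linalg.norm(k[1]-k[0]))
# slot walls
print(manip.get_state()['position'])
plan(manip,[c[0],c[1],.2],-1.37)
E
```

```text
center [ 0.51785577 -0.27349536  0.098     ] lens 0.06035042312731143 0.06130034038432695 0.045075300863990135 0.04521671755896251
yaw -1.3614618903868172
knob [ 0.51998776 -0.27308031  0.126     ] -1.5732602621929477 0.04079384642217736
[ 0.49588951 -0.27031161  0.2516503 ]
t=3.75 pos [ 0.4959 -0.2703  0.2517] yaw -1.366 w 0.0853 q6 0.74 F [0.1 0.2 0.6] tilt [ 0.004  0.    -1.   ] 
  -> shift [  7.6 -20.6  51.7] turn 0.004
```

Emit:
drive_tool:
  steps:
    - [3, -11, 25, 0.0, 0.9]
    - [7, -22, 60, 0.0, 0.9]
    - [7, -22, 100, 0, 0.9]
    - [7, -22, 125, 0, 0.9]
    - [7, -22, 125, 0, 0.9]

```text
clock: 4.25
position: [0.5176, -0.2715, 0.1255]
ee_rot: [-0.001, 0.776, -0.631, -0.001]
contact_force: [-0.2, 0.5, -0.1]
width: 0.0811
```

```bash
python3 plan.py 0.518 -0.272 0.06 -1.366;  python3 - <<'E'
from rig import manip
import cv2
cv2.imwrite("pics/s3.png",cv2.resize(manip.get_image("side")[230:420,230:450],None,fx=3,fy=3))
cv2.imwrite("pics/w3.png",manip.get_image("wrist"))
E
```

```text
t=4.25 pos [ 0.5176 -0.2715  0.1255] yaw -1.366 w 0.0811 q6 0.76 F [-0.2  0.5 -0.1] tilt [ 0.     0.003 -1.   ] 
  -> shift [ 0.8 -0.2 65.5] turn 0.000
```

View pics/s3.png

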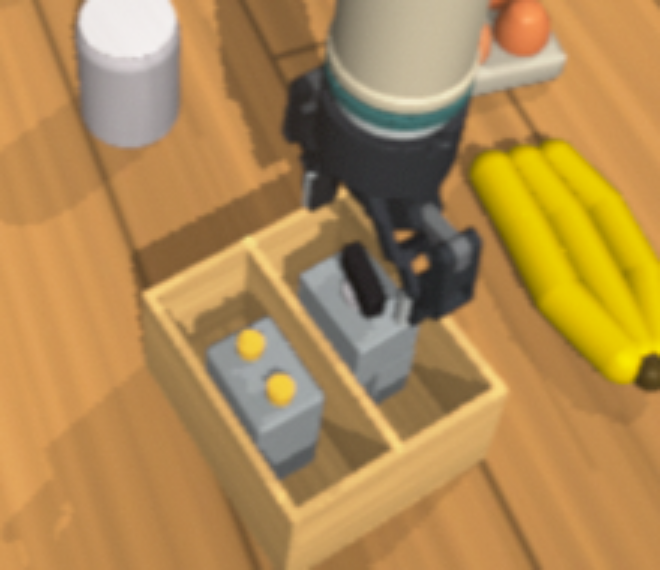

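View pics/w3.png

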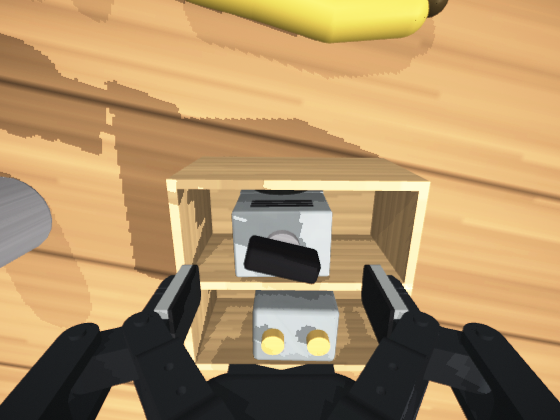

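```bash
python3 - <<'E'
from rig import manip
from h import *
cw=cal(manip,"wrist");s=manip.get_state()
L=place([box(-31,31,-23,23,98,98)],.518,-.272,-1.366)[0]
print(proj(L,cw)[::2],proj(s["position"],cw), proj(s["position"]+[0,0,.03],cw))
E
```

```text
[[231.32733904 276.95652179]
 [227.40289796 210.98543248]
 [325.40430829 276.80627376]
 [328.90282272 210.86997605]] [[281.06858574 267.13607435]] [[281.31212903 301.41873278]]
```

Emit:
drive_tool:
  steps:
    - [1, 0, 25, 0.0, 0.9]
    - [2, 0, 50, 0.0, 0.9]
    - [2, 0, 65, 0, 0.9]
    - [2, 0, 65, 0, 0.9]

```text
clock: 4.75
position: [0.5213, -0.2756, 0.065]
ee_rot: [-0.002, 0.776, -0.631, 0.003]
contact_force: [0.3, -0.1, 0.1]
width: 0.0809
```

Emit:
drive_tool:
  steps:
    - [0, 0, 0, 0.0, 0]
    - [0, 0, 0, 0.0, -0.3]
    - [0, 0, 0, 0, -1]
    - [0, 0, 0, 0, -1]
    - [0, 0, 0, 0, -1]
  squeeze: 50

```text
clock: 5.25
position: [0.5229, -0.2764, 0.0679]
ee_rot: [-0.002, 0.776, -0.631, 0.006]
contact_force: [0.0, 1.8, 6.9]
width: 0.0615
```

```bash
python3 plan.py 0.518 -0.272 0.20 -1.366
```

```text
t=5.25 pos [ 0.5229 -0.2764  0.0679] yaw -1.366 w 0.0615 q6 0.76 F [0.  1.8 6.9] tilt [ 0.012 -0.004 -1.   ] 
  -> shift [  -4.4    2.5 -132.1] turn -0.000
```

```bash
python3 - <<'E'
from rig import manip
from h import *
s=manip.get_state();print(s["qpos"],s["qd"],s["moment"],s["contact_force"])
cw=cal(manip,"wrist");im=manip.get_image("wrist");cv2.imwrite("pics/w4.png",im)
cv2.imwrite("pics/s4.png",cv2.resize(manip.get_image("side")[230:420,230:450],None,fx=3,fy=3))
E
```

```text
[-0.60581721  0.42659277  1.71291555  0.00391056  0.99005691  0.75839282] [ 0.00119619 -0.00221328  0.00098444 -0.00179639  0.00017188  0.00122641] [0.49113307 0.10402977 0.01269601] [0.0318235  1.76487276 6.87007938]
```

View pics/w4.png

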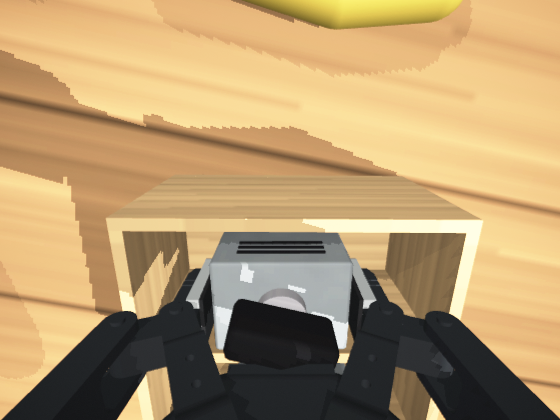

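View pics/s4.png

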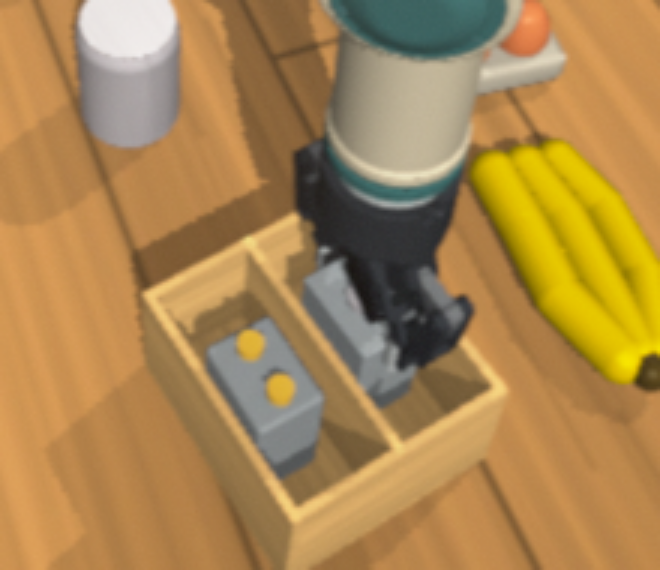

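Emit:
drive_tool:
  steps:
    - [0, 0, -10, 0.0, -1]
    - [0, 0, -25, 0.0, -1]
    - [0, 0, -50, 0, -1]
    - [0, 0, -90, 0, -1]
    - [0, 0, -130, 0, -1]

```text
clock: 5.85
position: [0.5208, -0.2756, 0.1995]
ee_rot: [-0.002, 0.776, -0.631, 0.005]
contact_force: [1.3, -0.5, -4.0]
width: 0.0608
```

```bash
python3 plan.py 0.586 0.13 0.20 -1.315; python3 - <<'E'
from rig import manip
from h import *
cw=cal(manip,"wrist");im=manip.get_image("wrist");cv2.imwrite("pics/w5.png",im)
cv2.imwrite("pics/s5.png",manip.get_image("side"))
plan(manip,[.586,.13,.2],-1.315)
E
```

```text
t=5.85 pos [ 0.5208 -0.2756  0.1995] yaw -1.366 w 0.0608 q6 0.76 F [ 1.3 -0.5 -4. ] tilt [ 0.011 -0.004 -1.   ] 
  -> shift [-383.9 -146.3   -1.5] turn -0.051
t=5.95 pos [ 0.5247 -0.2782  0.2053] yaw -1.366 w 0.0611 q6 0.76 F [ 1.2  0.2 -3.7] tilt [ 0.023 -0.013 -1.   ] 
  -> shift [-387.3 -142.9    1.6] turn -0.051
```

View pics/w5.png

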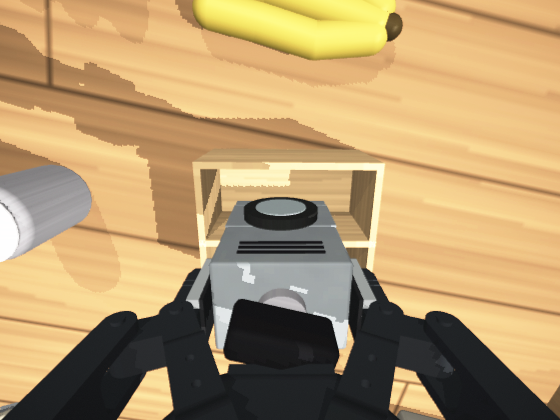

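View pics/s5.png

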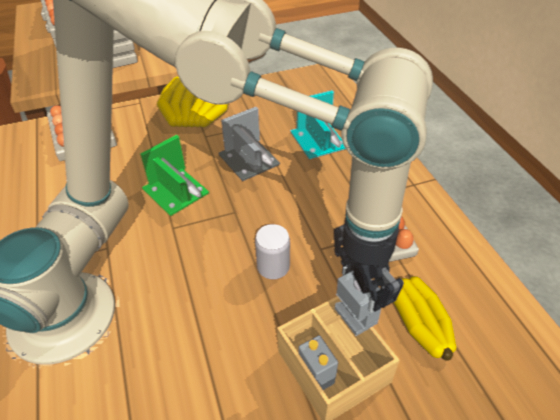

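```bash
python3 - <<'E'
from rig import manip
from h import *
for i in range(4):
    plan(manip,[.586,.13,.2],-1.315); manip.get_image("side")
print(manip.get_state()["qpos"])
E
```

```text
t=5.95 pos [ 0.5247 -0.2782  0.2053] yaw -1.366 w 0.0611 q6 0.76 F [ 1.2  0.2 -3.7] tilt [ 0.023 -0.013 -1.   ] 
  -> shift [-387.3 -142.9    1.6] turn -0.051
t=6.00 pos [ 0.5231 -0.2771  0.202 ] yaw -1.366 w 0.0608 q6 0.76 F [-0.1 -0.2 -5. ] tilt [ 0.018 -0.009 -1.   ] 
  -> shift [-385.9 -144.3   -0.6] turn -0.051
t=6.05 pos [ 0.5215 -0.276   0.1993] yaw -1.366 w 0.0614 q6 0.76 F [-0.6  0.2 -5.4] tilt [ 0.014 -0.006 -1.   ] 
  -> shift [-384.5 -145.6   -2.2] turn -0.051
t=6.10 pos [ 0.5205 -0.2753  0.1975] yaw -1.366 w 0.0611 q6 0.76 F [-0.5 -0.2 -5.1] tilt [ 0.011 -0.004 -1.   ] 
  -> shift [-383.6 -146.4   -3.3] turn -0.051
[-0.606563    0.3120766   1.54068252  0.00325676  1.2802853   0.75880925]
```

Emit:
drive_tool:
  steps:
    - [-20, -8, 0, -0.01, -1]
    - [-58, -22, 0, -0.02, -1]
    - [-100, -38, 0, -0.03, -1]
    - [-142, -54, 0, -0.04, -1]
    - [-185, -70, 0, -0.05, -1]

```text
clock: 6.65
position: [0.5498, -0.0779, 0.1939]
ee_rot: [-0.001, 0.791, -0.612, 0.002]
contact_force: [1.3, 0.5, -4.2]
width: 0.0612
```

```bash
python3 plan.py 0.586 0.13 0.20 -1.315
```

```text
t=6.65 pos [ 0.5498 -0.0779  0.1939] yaw -1.317 w 0.0612 q6 1.05 F [ 1.3  0.5 -4.2] tilt [ 0.004 -0.001 -1.   ] 
  -> shift [-192.1  -87.3   -6.2] turn -0.002
```

Emit:
drive_tool:
  steps:
    - [-40, -18, -1, 0, -1]
    - [-85, -38, -2, 0, -1]
    - [-130, -59, -3, 0, -1]
    - [-170, -77, -3, 0, -1]
    - [-190, -86, 0, 0, -1]

```text
clock: 7.15
position: [0.5845, 0.1316, 0.1918]
ee_rot: [-0.001, 0.792, -0.611, 0.0]
contact_force: [-0.4, 0.1, -4.4]
width: 0.0612
```

Emit:
drive_tool:
  steps:
    - [0, 0, 0, 0, -1]
    - [0, 0, 0, 0, -1]

```text
clock: 7.35
position: [0.583, 0.1319, 0.1893]
ee_rot: [0.001, 0.792, -0.61, -0.001]
contact_force: [-0.3, -1.1, -3.9]
width: 0.0612
```

```bash
python3 plan.py 0.586 0.13 0.066 -1.315;python3 - <<'E'
from rig import manip
from h import *
im=manip.get_image("side");cv2.imwrite("pics/s6.png",im)
plan(manip,[.586,.13,.066],-1.315)
E
```

```text
t=7.35 pos [0.583  0.1319 0.1893] yaw -1.312 w 0.0612 q6 1.42 F [-0.3 -1.1 -3.9] tilt [-0.004 -0.001 -1.   ] 
  -> shift [  2.7  -2.9 123.3] turn 0.003
t=7.40 pos [0.5833 0.1309 0.1899] yaw -1.313 w 0.0610 q6 1.42 F [-0.6 -0.6 -3.8] tilt [-0.003 -0.001 -1.   ] 
  -> shift [  1.6  -2.7 123.9] turn 0.002
```

View pics/s6.png

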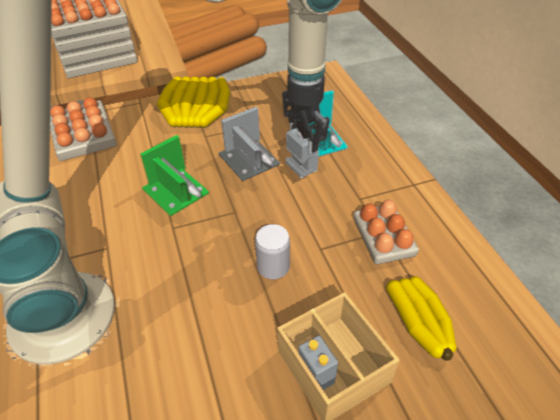

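Emit:
drive_tool:
  steps:
    - [0, 0, 25, 0, -1]
    - [0, 0, 60, 0, -1]
    - [0, 0, 90, 0, -1]
    - [0, 0, 110, 0, -1]
    - [0, 0, 117, 0, -1]

```text
clock: 7.9
position: [0.5808, 0.1287, 0.0702]
ee_rot: [0.004, 0.791, -0.611, -0.003]
contact_force: [-0.9, 0.1, -4.7]
width: 0.0614
```

Emit:
drive_tool:
  steps:
    - [0, 0, 0, 0, -1]
    - [0, 0, 0, 0, -1]

```text
clock: 8.1
position: [0.5812, 0.1278, 0.0707]
ee_rot: [0.004, 0.791, -0.612, -0.002]
contact_force: [0.1, 0.9, -3.6]
width: 0.0613
```

```bash
python3 plan.py 0.583 0.131 0.062 -1.315
```

```text
t=8.10 pos [0.5812 0.1278 0.0707] yaw -1.316 w 0.0613 q6 1.42 F [ 0.1  0.9 -3.6] tilt [-0.008 -0.003 -1.   ] 
  -> shift [-2.6 -2.6  8.7] turn -0.001
```

Emit:
drive_tool:
  steps:
    - [0, 0, 3, 0, -1]
    - [0, 0, 6, 0, -1]
    - [0, 0, 7, 0, -1]
    - [0, 0, 7, 0, -1]

```text
clock: 8.5
position: [0.5811, 0.1279, 0.0638]
ee_rot: [0.003, 0.791, -0.612, -0.002]
contact_force: [-0.1, 0.5, -3.4]
width: 0.0611
```

```bash
python3 plan.py 0.583 0.131 0.062 -1.315
```

```text
t=8.50 pos [0.5811 0.1279 0.0638] yaw -1.316 w 0.0611 q6 1.42 F [-0.1  0.5 -3.4] tilt [-0.008 -0.003 -1.   ] 
  -> shift [-2.5 -2.6  1.8] turn -0.001
```

Emit:
drive_tool:
  steps:
    - [0, 0, 1, 0, -1]
    - [0, 0, 2, 0, -1]
    - [0, 0, 2, 0, -1]

```text
clock: 8.8
position: [0.5812, 0.128, 0.0623]
ee_rot: [0.003, 0.791, -0.612, -0.002]
contact_force: [-0.5, 1.5, -0.4]
width: 0.061
```

Emit:
drive_tool:
  steps:
    - [0, 0, 1, 0, -1]
    - [0, 0, 2, 0, -1]
    - [0, 0, 2, 0, -1]

```text
clock: 9.1
position: [0.5813, 0.1281, 0.0622]
ee_rot: [0.003, 0.791, -0.612, -0.002]
contact_force: [-4.0, -0.1, 10.0]
width: 0.0611
```

Emit:
drive_tool:
  steps:
    - [0, 0, 0, 0, 0.9]
    - [0, 0, 0, 0, 0.9]
    - [0, 0, 0, 0, 0.9]
    - [0, 0, -15, 0, 0.9]
    - [0, 0, -40, 0, 1]

```text
clock: 9.6
position: [0.5801, 0.128, 0.1007]
ee_rot: [0.005, 0.791, -0.612, -0.003]
contact_force: [0.6, 0.4, 0.3]
width: 0.0851
```

```bash
python3 plan.py 0.581 0.128 0.16 0.256
```

```text
t=9.60 pos [0.5801 0.128  0.1007] yaw -1.316 w 0.0851 q6 1.42 F [0.6 0.4 0.3] tilt [-0.011 -0.003 -1.   ] 
  -> shift [  0.2  -0.2 -59.3] turn -1.572
```

Emit:
drive_tool:
  steps:
    - [0, 0, -35, 0, 1]
    - [0, 0, -75, -0.14, 1]
    - [0, 0, -115, -0.28, 1]
    - [0, 0, -150, -0.42, 1]
    - [0, 0, -170, -0.56, 1]

```text
clock: 10.1
position: [0.5833, 0.1286, 0.274]
ee_rot: [0.002, 0.93, -0.366, -0.002]
contact_force: [0.1, 0.1, 0.8]
width: 0.0854
```

Emit:
drive_tool:
  steps:
    - [0, 0, -5, -0.145, 1]
    - [0, 0, -8, -0.29, 1]
    - [0, 0, -8, -0.435, 1]
    - [0, 0, -8, -0.58, 1]
    - [0, 0, -8, -0.725, 1]

```text
clock: 10.6
position: [0.5834, 0.1286, 0.2817]
ee_rot: [0.001, 1.0, -0.01, -0.003]
contact_force: [0.5, 0.4, -0.7]
width: 0.0856
```

Emit:
drive_tool:
  steps:
    - [0, 0, 0, -0.145, 1]
    - [0, 0, 0, -0.285, 1]
    - [0, 0, 0, -0.285, 1]
    - [0, 0, 0, -0.285, 1]

```text
clock: 11.0
position: [0.5835, 0.1286, 0.2814]
ee_rot: [0.001, 0.991, 0.131, -0.003]
contact_force: [-0.3, -0.9, -0.2]
width: 0.0853
```

```bash
python3 - <<'E'
from rig import manip
from h import *
import pickle
plan(manip,[.581,.128,.076],.256)
cw=cal(manip,"wrist");im=manip.get_image("wrist");cv2.imwrite("pics/w7.png",im)
pickle.dump((cw,im),open("w7.pkl","wb"))
plan(manip,[.581,.128,.076],.256)
E
```

```text
t=11.00 pos [0.5835 0.1286 0.2814] yaw 0.263 w 0.0853 q6 -0.16 F [-0.3 -0.9 -0.2] tilt [-0.006 -0.003 -1.   ] 
  -> shift [ -1.1  -0.3 205.4] turn 0.007
t=11.05 pos [0.5835 0.1286 0.2815] yaw 0.263 w 0.0855 q6 -0.16 F [ 0.6 -1.2 -0.1] tilt [-0.006 -0.002 -1.   ] 
  -> shift [-1.200e+00 -2.000e-01  2.055e+02] turn 0.007
```

View pics/w7.png

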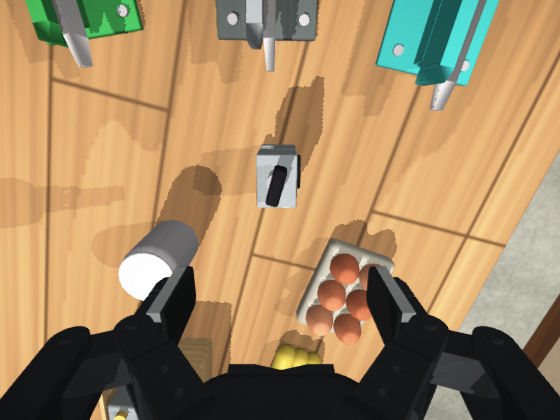

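```bash
python3 - <<'E'
from h import *
import pickle
cw,im=pickle.load(open("w7.pkl","rb"))
cv2.imwrite("pics/w7a.png",cv2.resize(im[135:220,240:320],None,fx=7,fy=7,interpolation=cv2.INTER_CUBIC))
cv2.imwrite("pics/w7b.png",cv2.resize(im[0:85,205:335],None,fx=6,fy=6,interpolation=cv2.INTER_CUBIC))
E
```

```text
(no output)
```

View pics/w7a.png

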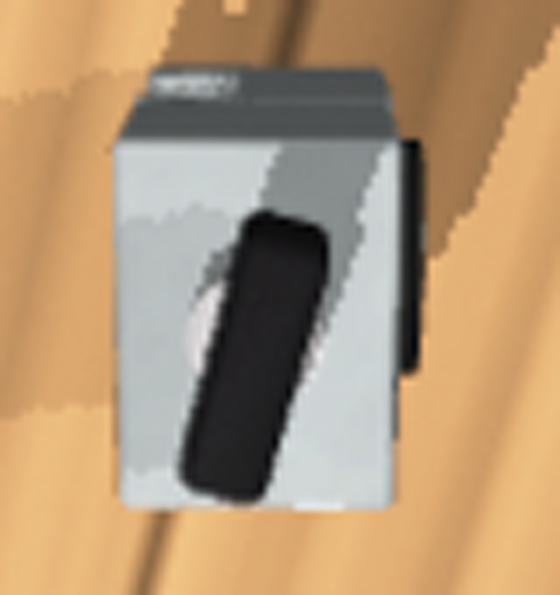

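View pics/w7b.png

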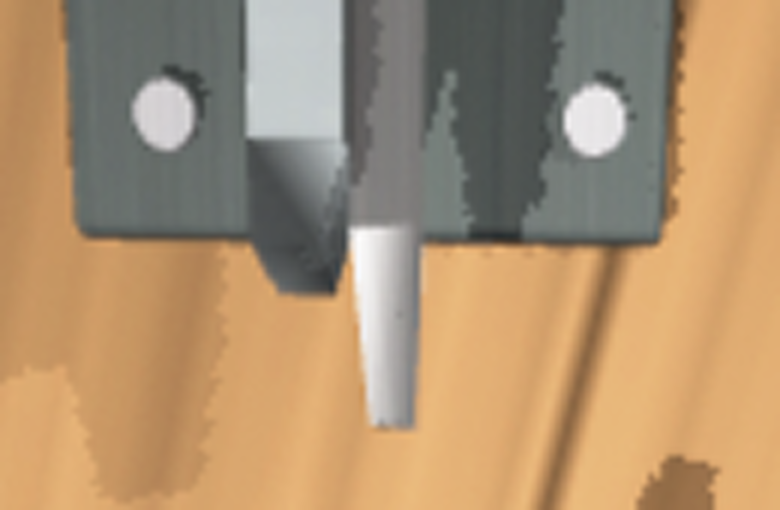

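```bash
cat > stfit.py <<'E'
from h import *
def stfit(cw,edges,x0):
    # edges: list of (stand pt A, stand pt B (mm), image pt) ; residual = signed distance from image pt to projected line AB
    def tr(p,v):
        Rz=R.from_euler('z',v[2]).as_matrix(); return Rz@(np.array(p)/1000.)+[v[0],v[1],0]
    def res(v):
        r=[]
        for A,B,p in edges:
            a,b=proj([tr(A,v),tr(B,v)],cw); d=(b-a)/np.linalg.norm(b-a); w=np.array(p)-a
            r.append(d[0]*w[1]-d[1]*w[0])
        return r
    s=least_squares(res,x0,loss='soft_l1',x_scale=[.01,.01,.01]); return s.x,np.round(res(s.x),2)
E
python3 - <<'E'
from stfit import *
import pickle
cw,im=pickle.load(open("w7.pkl","rb"))
g=lambda u,v:((u+.5)/6-.5+205,(v+.5)/6-.5)
E=[((0,-60,10),(120,-60,10),g(65,10)),((0,-60,10),(120,-60,10),g(76,200)),
((0,60,10),(120,60,10),g(672,60)),((0,60,10),(120,60,10),g(663,190)),
((0,-16,85),(125,-16,85),g(246,30)),((0,-16,85),(125,-16,85),g(246,120)),
((0,0,85),(125,0,85),g(343,10)),((0,0,85),(125,0,85),g(344,120)),
((120,-60,10),(120,60,10),g(150,234)),((120,-60,10),(120,60,10),g(630,238)),
((160,3,69),(160,11,69),g(393,420)),]
st=np.load("st.npy");print(st)
r=stfit(cw,E,st);print(r)
st=r[0];np.save("st2.npy",st)
# tip centre check
h=lambda u,v:((u+.5)/7-.5+240,(v+.5)/7-.5+135)
P=np.array([unproj(h(*p),.092,cw) for p in[(115,140),(398,138),(392,505),(120,503)]])
c=P.mean(0);d=P[0]-P[3]+P[1]-P[2];print("lamp",c,[np.linalg.norm(P[i]-P[i-1]) for i in range(4)],"yaw",np.arctan2(-d[1],-d[0]))
Rz=R.from_euler('z',st[2]).as_matrix()
print("lamp in stand",Rz.T@(c-[st[0],st[1],0])*1000)
for n,p in(("entry",[.205,.024,.03]),("home",[.031,.024,.03])):print(n,Rz@p+[st[0],st[1],0])
E
```

```text
[ 0.49258888  0.38970845 -1.31480057]
(array([ 0.49280004,  0.39315072, -1.31929951]), array([-0.37, -0.6 ,  0.06,  0.64, -0.2 ,  0.15,  0.15,  0.13,  0.06,
       -0.13,  0.06]))
lamp [0.5763701  0.12800432 0.092     ] [np.float64(0.06007436868663936), np.float64(0.04436271408060011), np.float64(0.06067033777507879), np.float64(0.045137442383258876)] yaw -1.3145240734786026
lamp in stand [277.60190588  14.95829906  92.        ]
entry [0.56706008 0.20057231 0.03      ]
home [0.52375949 0.36909844 0.03      ]
```

```bash
python3 plan.py .5764 .128 .06 .256
```

```text
t=11.05 pos [0.5835 0.1286 0.2815] yaw 0.263 w 0.0855 q6 -0.16 F [ 0.6 -1.2 -0.1] tilt [-0.006 -0.002 -1.   ] 
  -> shift [ -5.5  -1.4 221.5] turn 0.007
```

Emit:
drive_tool:
  steps:
    - [-2, -1, 30, 0.007, 1]
    - [-6, -1, 70, 0.007, 1]
    - [-6, -1, 110, 0.007, 1]
    - [-6, -1, 125, 0.007, 1]
    - [-6, -1, 125, 0.007, 1]

```text
clock: 11.55
position: [0.5745, 0.1274, 0.1535]
ee_rot: [0.001, 0.992, 0.127, -0.007]
contact_force: [-0.7, -0.2, -0.2]
width: 0.0851
```

```bash
python3 - <<'E'
from rig import manip
from h import *
plan(manip,[.5764,.128,.06],.256)
cw=cal(manip,"wrist");im=manip.get_image("wrist");cv2.imwrite("pics/w8.png",im)
L=place([box(-31,31,-23,23,92,92)],.5764,.128,-1.3145)[0]
print(proj(L,cw)[::2])
E
```

```text
t=11.55 pos [0.5745 0.1274 0.1535] yaw 0.255 w 0.0851 q6 -0.15 F [-0.7 -0.2 -0.2] tilt [-0.013 -0.003 -1.   ] 
  -> shift [ 3.2 -0.1 93.5] turn -0.001
[[252.35700825 183.66511178]
 [318.44330834 183.7518747 ]
 [254.97721025 262.65479059]
 [315.34418302 262.95029092]]
```

View pics/w8.png

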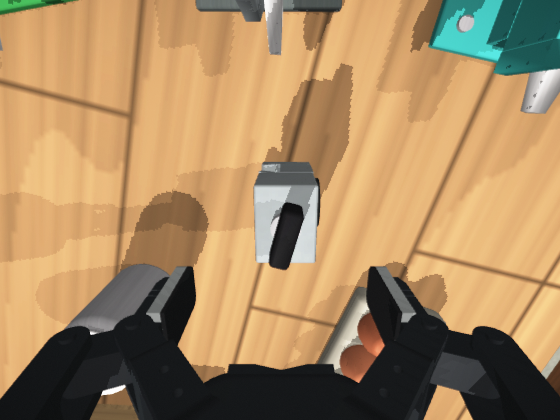

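```bash
python3 plan.py .5764 .128 .06 .256
```

```text
t=11.60 pos [0.5761 0.1276 0.1556] yaw 0.255 w 0.0852 q6 -0.15 F [ 1.   0.4 -0.2] tilt [-0.009 -0.003 -1.   ] 
  -> shift [ 1.3 -0.3 95.6] turn -0.001
```

Emit:
drive_tool:
  steps:
    - [2, 0, 35, 0, 1]
    - [2, 0, 65, 0, 1]
    - [2, 0, 85, 0, 1]
    - [2, 0, 92, 0, 1]
    - [2, 0, 92, 0, 1]

```text
clock: 12.1
position: [0.5779, 0.1279, 0.0641]
ee_rot: [0.001, 0.992, 0.127, -0.004]
contact_force: [-0.2, 0.4, 0.4]
width: 0.0855
```

```bash
python3 plan.py .5764 .128 .06 .256
```

```text
t=12.10 pos [0.5779 0.1279 0.0641] yaw 0.254 w 0.0855 q6 -0.15 F [-0.2  0.4  0.4] tilt [-0.008 -0.003 -1.   ] 
  -> shift [-1.4 -0.5  4.1] turn -0.002
```

Emit:
drive_tool:
  steps:
    - [-1, 0, 3, 0, 0.5]
    - [-1, 0, 4, 0, 0]
    - [-1, 0, 4, 0, -1]
    - [-1, 0, 4, 0, -1]
    - [-1, 0, 4, 0, -1]
  squeeze: 60

```text
clock: 12.6
position: [0.5777, 0.1277, 0.0614]
ee_rot: [0.001, 0.992, 0.127, -0.003]
contact_force: [-0.4, -0.3, 5.9]
width: 0.0451
```

```bash
python3 - <<'E'
from rig import manip
from h import *
plan(manip,[.5764,.128,.10],.2515)
cw=cal(manip,"wrist");im=manip.get_image("wrist");cv2.imwrite("pics/w9.png",im)
plan(manip,[.5764,.128,.10],.2515)
E
```

```text
t=12.60 pos [0.5777 0.1277 0.0614] yaw 0.254 w 0.0451 q6 -0.15 F [-0.4 -0.3  5.9] tilt [-0.006 -0.002 -1.   ] 
  -> shift [ -1.4  -0.5 -38.6] turn 0.003
t=12.65 pos [0.5777 0.1277 0.0614] yaw 0.254 w 0.0451 q6 -0.15 F [ 0.1 -0.   6.1] tilt [-0.006 -0.002 -1.   ] 
  -> shift [ -1.4  -0.5 -38.6] turn 0.003
```

View pics/w9.png

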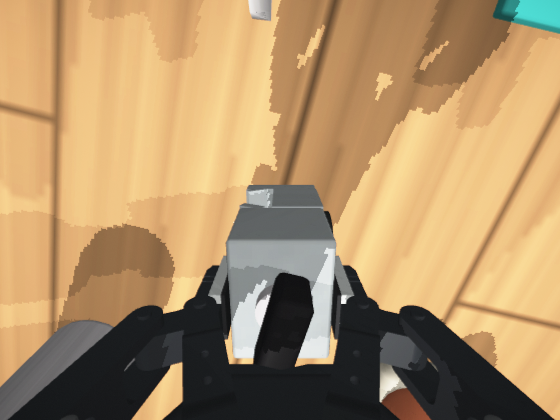

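Emit:
drive_tool:
  steps:
    - [0, 0, -10, 0, -1]
    - [0, 0, -24, 0, -1]
    - [0, 0, -30, 0.003, -1]
    - [0, 0, -30, 0.003, -1]
    - [0, 0, -30, 0.003, -1]

```text
clock: 13.15
position: [0.5774, 0.1278, 0.0909]
ee_rot: [0.001, 0.992, 0.125, -0.003]
contact_force: [-0.6, 0.2, -4.5]
width: 0.0451
```

```bash
python3 plan.py .5671 .2006 .0914 .2515
```

```text
t=13.15 pos [0.5774 0.1278 0.0909] yaw 0.251 w 0.0451 q6 -0.15 F [-0.6  0.2 -4.5] tilt [-0.007 -0.003 -1.   ] 
  -> shift [  8.2 -73.1  -0.6] turn -0.000
```

Emit:
drive_tool:
  steps:
    - [2, -15, 0, 0, -1]
    - [5, -38, 0, 0, -1]
    - [8, -56, -1, 0, -1]
    - [8, -60, -1, 0, -1]
    - [8, -60, -1, 0, -1]

```text
clock: 13.65
position: [0.5694, 0.1888, 0.0912]
ee_rot: [0.001, 0.992, 0.126, -0.004]
contact_force: [-0.0, 0.5, -4.4]
width: 0.0453
```

```bash
python3 - <<'E'
from rig import manip
from h import *
import pickle
plan(manip,[.5671,.2006,.0914],.2515)
cw=cal(manip,"wrist");im=manip.get_image("wrist");cv2.imwrite("pics/w10.png",im)
pickle.dump((cw,im),open("w10.pkl","wb"))
cv2.imwrite("pics/s10.png",cv2.resize(manip.get_image("side")[80:240,150:350],None,fx=4,fy=3.75,interpolation=cv2.INTER_CUBIC))
cv2.imwrite("pics/t10.png",cv2.resize(manip.get_image("top")[150:250,120:260],None,fx=5,fy=5,interpolation=cv2.INTER_CUBIC))
plan(manip,[.5671,.2006,.0914],.2515)
E
```

```text
t=13.65 pos [0.5694 0.1888 0.0912] yaw 0.253 w 0.0453 q6 -0.05 F [-0.   0.5 -4.4] tilt [-0.008 -0.003 -1.   ] 
  -> shift [  0.7 -12.   -0.2] turn 0.002
t=13.80 pos [0.57   0.1873 0.0915] yaw 0.251 w 0.0453 q6 -0.05 F [ 0.3 -0.4 -4.1] tilt [-0.007 -0.003 -1.   ] 
  -> shift [  0.5 -13.6   0.1] turn -0.000
```

View pics/w10.png

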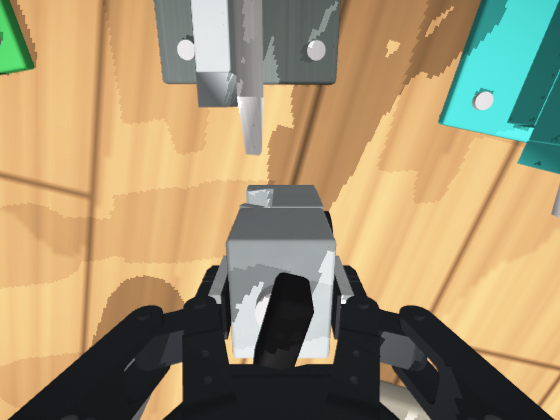

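View pics/s10.png

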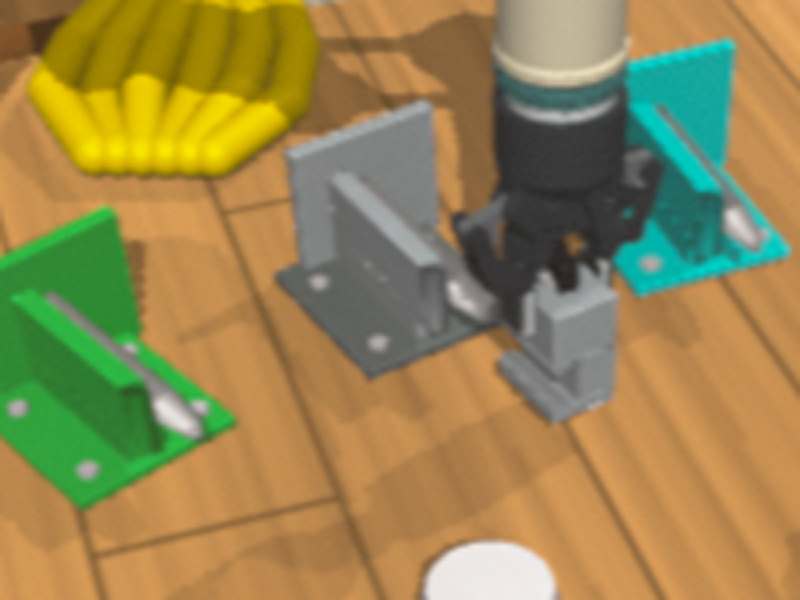

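View pics/t10.png

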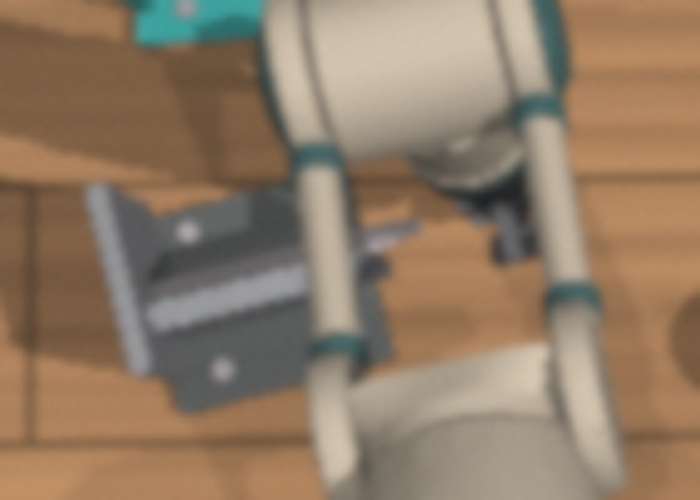

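```bash
python3 - <<'E'
from h import *
import pickle
cw,im=pickle.load(open("w10.pkl","rb"))
cv2.imwrite("pics/w10a.png",cv2.resize(im[0:165,150:350],None,fx=4,fy=3.6*1,interpolation=cv2.INTER_CUBIC))
cv2.imwrite("pics/w10b.png",cv2.resize(im[180:370,200:360],None,fx=4,fy=3,interpolation=cv2.INTER_CUBIC))
E
```

```text
(no output)
```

View pics/w10a.png

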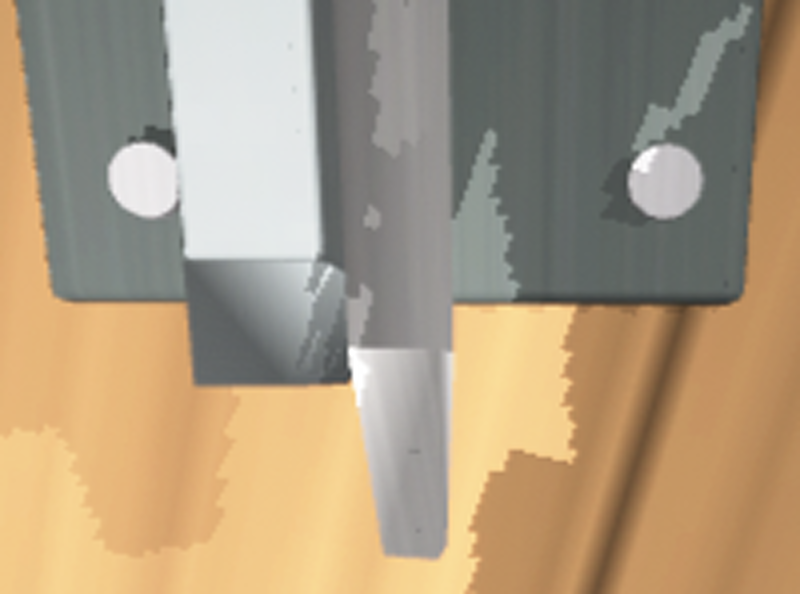

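View pics/w10b.png

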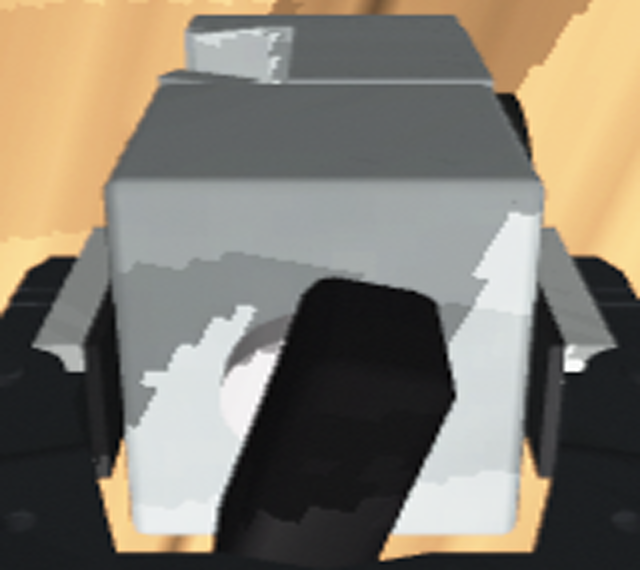

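```bash
python3 - <<'E'
from stfit import *
import pickle
cw,im=pickle.load(open("w10.pkl","rb"))
g=lambda u,v:((u+.5)/4-.5+150,(v+.5)/3.6-.5)
E=[((0,-60,10),(120,-60,10),g(20,20)),((0,-60,10),(120,-60,10),g(50,270)),
((0,60,10),(120,60,10),g(763,20)),((0,60,10),(120,60,10),g(746,270)),
((0,-16,85),(125,-16,85),g(166,20)),((0,-16,85),(125,-16,85),g(184,240)),
((0,0,85),(125,0,85),g(310,20)),((0,0,85),(125,0,85),g(319,240)),
((0,12,75),(130,12,75),g(450,60)),((0,12,75),(130,12,75),g(452,320)),
((120,-60,10),(120,60,10),g(150,296)),((120,-60,10),(120,60,10),g(630,298)),
((160,3,69),(160,11,69),g(413,550)),]
st=np.load("st2.npy")
r=stfit(cw,E,st);print(st,r)
st=r[0];np.save("st3.npy",st)
# lamp fit: unknown x,y,yaw with z bottom = zb
h=lambda u,v:((u+.5)/4-.5+200,(v+.5)/3-.5+180)
L=[((-31,-23,92),(-31,23,92),h(200,180)),((-31,-23,92),(-31,23,92),h(450,181)),
((-31,-23,92),(31,-23,92),h(108,200)),((-31,-23,92),(31,-23,92),h(133,500)),
((-31,23,92),(31,23,92),h(541,200)),((-31,23,92),(31,23,92),h(518,500)),
((31,-23,92),(31,23,92),h(170,533)),((31,-23,92),(31,23,92),h(450,533)),
((-31,23,0),(-31,23,92),h(493,80)),((-31,23,0),(-31,23,92),h(465,25)),((-31,-23,0),(-31,-23,11),h(188,25)),((-31,-23,55),(-31,-23,92),h(125,140)),
((-31,-23,0),(-31,23,0),h(300,15)),((-31,-23,0),(-31,23,0),h(420,16))]
for zb in (None,30):
    def tr(p,v):
        q=np.array(p)/1000.; Rz=R.from_euler('zx',[v[2],v[4] if len(v)>4 else 0]).as_matrix(); return Rz@q+[v[0],v[1],v[3]]
    def res(v):
        if zb: v=list(v[:3])+[.030]
        o=[]
        for A,B,p in L:
            a,b=proj([tr(A,v),tr(B,v)],cw); d=(b-a)/np.linalg.norm(b-a); w=np.array(p)-a; o.append(d[0]*w[1]-d[1]*w[0])
        return o
    s=least_squares(res,[.57,.187,-1.319,.03,0.0][:3 if zb else 5],loss='soft_l1',x_scale=.01);print(np.round(s.x,4),np.round(res(s.x),2))
    Rz=R.from_euler('z',st[2]).as_matrix();c=np.array([s.x[0],s.x[1],.03]);print("lamp in stand",Rz.T@(c-[st[0],st[1],0])*1000,"dyaw",s.x[2]-st[2])
c=np.array([.570,.1873,.03]);print("TCP in stand",Rz.T@(c-[st[0],st[1],0])*1000)
E
```

```text
[ 0.49280004  0.39315072 -1.31929951] (array([ 0.49312242,  0.39431268, -1.32094349]), array([-1.1 , -0.68,  0.85,  1.06, -0.18,  0.2 ,  1.39,  1.91, -3.46,
       -2.67,  0.32,  0.56, -0.91]))
[ 0.5695  0.1874 -1.3146  0.0272 -0.0019] [-0.13  0.16 -0.85 -0.31  0.47  0.18  0.35  0.06 -0.17 -0.29  0.99  0.24
 -0.1   0.27]
lamp in stand [219.36148785  22.80321112  30.        ] dyaw 0.00632225190109037
[ 0.569   0.1888 -1.3177] [-0.13 -0.02 -2.31 -1.89  1.79  0.97 -1.98 -2.48  0.79  0.57  0.11 -1.
  0.92  1.2 ]
lamp in stand [217.90795648  22.75361986  30.        ] dyaw 0.0032303303401599592
TCP in stand [219.59354668  23.30420224  30.        ]
```

```bash
python3 - <<'E'
from stfit import *
import pickle
cw,im=pickle.load(open("w10.pkl","rb"))
g=lambda u,v:((u+.5)/4-.5+150,(v+.5)/3.6-.5)
E=[((0,-60,10),(120,-60,10),g(20,20)),((0,-60,10),(120,-60,10),g(50,270)),
((0,60,10),(120,60,10),g(763,20)),((0,60,10),(120,60,10),g(746,270)),
((0,-16,85),(125,-16,85),g(166,20)),((0,-16,85),(125,-16,85),g(184,240)),
((0,0,85),(125,0,85),g(310,20)),((0,0,85),(125,0,85),g(319,240)),
((120,-60,10),(120,60,10),g(150,296)),((120,-60,10),(120,60,10),g(630,298)),
((160,3,69),(160,11,69),g(413,550)),((160,3,69),(160,3,51),g(385,553)),((160,11,69),(160,11,51),g(444,550))]
st=np.load("st2.npy")
R0=cv2.Rodrigues(cw[1])[0]
for dz in(0,-.0015,-.003):
  c2=(cw[0],cw[1],cw[2]+R0@np.array([0,0,dz]))
  r=stfit(c2,E,st);print(dz,r)
  st3=r[0];Rz=R.from_euler('z',st3[2]).as_matrix()
  for p in([160,7,69],[160,3,69],[160,11,69],[130,12,75],[100,12,75],[130,-0,85]):
    q=proj(Rz@(np.array(p)/1000)+[st3[0],st3[1],0],c2)[0]; print(p,np.round([(q[0]+.5-150)*4,(q[1]+.5)*3.6]))
  c=np.array([.5695,.1874,.03]);print("lamp in stand",Rz.T@(c-[st3[0],st3[1],0])*1000)
E
```

```text
0 (array([ 0.4928308 ,  0.39411953, -1.31973706]), array([-1.47, -0.95,  0.47,  0.78, -0.68, -0.22,  0.88,  1.49,  0.05,
        0.46, -1.11,  0.42,  0.22]))
[160, 7, 69] [412. 554.]
[160, 3, 69] [383. 554.]
[160, 11, 69] [441. 555.]
[130, 12, 75] [441. 342.]
[100, 12, 75] [435.  92.]
[130, 0, 85] [331. 339.]
lamp in stand [219.2857727   22.91023921  30.        ]
-0.0015 (array([ 0.49262574,  0.39402144, -1.31961289]), array([-0.94, -0.45, -0.24,  0.12, -0.24,  0.2 ,  0.95,  1.56, -0.18,
        0.24, -0.77,  0.65,  0.51]))
[160, 7, 69] [412. 553.]
[160, 3, 69] [382. 553.]
[160, 11, 69] [441. 553.]
[130, 12, 75] [440. 342.]
[100, 12, 75] [435.  95.]
[130, 0, 85] [331. 340.]
lamp in stand [219.2445719   23.10602054  30.        ]
-0.003 (array([ 0.49228178,  0.39387737, -1.31855583]), array([-0.53, -0.  , -1.06, -0.59,  0.05,  0.54,  0.88,  1.55, -0.48,
        0.07, -0.44,  0.88,  0.8 ]))
[160, 7, 69] [411. 552.]
[160, 3, 69] [382. 552.]
[160, 11, 69] [440. 552.]
[130, 12, 75] [439. 343.]
[100, 12, 75] [433.  98.]
[130, 0, 85] [331. 340.]
lamp in stand [219.21520652  23.24327658  30.        ]
```

Emit:
drive_tool:
  steps:
    - [1, -6, 0, 0, -1]
    - [1, -14, 0, 0, -1]
    - [1, -22, 0, 0, -1]
    - [1, -29, 0, 0, -1]
    - [1, -33, 0, 0, -1]

```text
clock: 14.3
position: [0.5625, 0.2205, 0.0915]
ee_rot: [0.001, 0.992, 0.126, -0.004]
contact_force: [-0.1, 0.1, -3.2]
width: 0.0452
```

```bash
cat > sp.py <<'E'
from rig import manip
from h import *
st=np.array([.4927,.3940,-1.3195]);Rz=R.from_euler('z',st[2]).as_matrix()
s=manip.get_state();p=s["position"];q=s["ee_rot"];Rm=R.from_quat([q[1],q[2],q[3],q[0]]).as_matrix()
print("t",s["clock"],"TCP in stand",np.round(Rz.T@(p-[st[0],st[1],0])*1000,1),"yaw-err %.4f"%(np.arctan2(Rm[1,0],Rm[0,0])-(st[2]+np.pi/2)),"tilt(stand)",np.round(Rz.T@Rm[:,2],4),"F(stand)",np.round(Rz.T@s["contact_force"],1),"M",np.round(Rz.T@s["moment"],2),"w",round(s["width"],4))
E
python3 sp.py
```

```text
t 14.3 TCP in stand [185.4  24.4  91.5] yaw-err 0.0006 tilt(stand) [ 0.001  -0.0079 -1.    ] F(stand) [-0.1 -0.  -3.2] M [-0.    0.05 -0.04] w 0.0452
```

Emit:
drive_tool:
  steps:
    - [0, -6, 0, 0, -1]
    - [0, -12, 0, 0, -1]
    - [0, -18, 0, 0, -1]
    - [0, -24, 0, 0, -1]
    - [0, -28, 0, 0, -1]

```text
clock: 14.8
position: [0.5553, 0.2482, 0.0915]
ee_rot: [0.001, 0.992, 0.126, -0.004]
contact_force: [-0.0, -0.0, -3.8]
width: 0.0449
```

```bash
python3 sp.py
```

```text
t 14.8 TCP in stand [156.8  24.4  91.5] yaw-err 0.0008 tilt(stand) [ 9.0e-04 -7.9e-03 -1.0e+00] F(stand) [ 0.  -0.  -3.8] M [-0.01 -0.06  0.02] w 0.0449
```

Emit:
drive_tool:
  steps:
    - [0, -8, 0, 0, -1]
    - [0, -18, 0, 0, -1]
    - [0, -28, 0, 0, -1]
    - [0, -38, 0, 0, -1]
    - [0, -46, 0, 0, -1]

```text
clock: 15.3
position: [0.5435, 0.2939, 0.0914]
ee_rot: [0.001, 0.992, 0.126, -0.004]
contact_force: [0.1, 0.3, -3.9]
width: 0.0455
```

```bash
python3 sp.py; python3 - <<'E'
from rig import manip
from h import *
cv2.imwrite("pics/w11.png",manip.get_image("wrist"))
cv2.imwrite("pics/s11.png",cv2.resize(manip.get_image("side")[80:240,150:350],None,fx=4,fy=3.75,interpolation=cv2.INTER_CUBIC))
E
python3 sp.py
```

```text
t 15.3 TCP in stand [109.6  24.3  91.4] yaw-err 0.0014 tilt(stand) [ 7.0e-04 -7.9e-03 -1.0e+00] F(stand) [-0.2  0.2 -3.9] M [-0.04  0.04  0.05] w 0.0455
t 15.4 TCP in stand [109.4  24.3  91.4] yaw-err 0.0022 tilt(stand) [ 4.0e-04 -7.8e-03 -1.0e+00] F(stand) [ 0.8 -0.7 -4.3] M [ 0.02 -0.01 -0.  ] w 0.0454
```

View pics/w11.png

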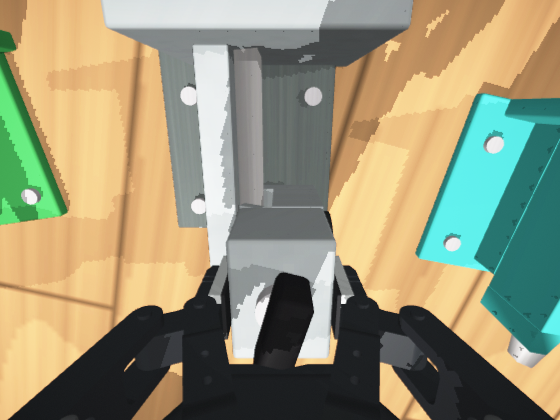

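View pics/s11.png

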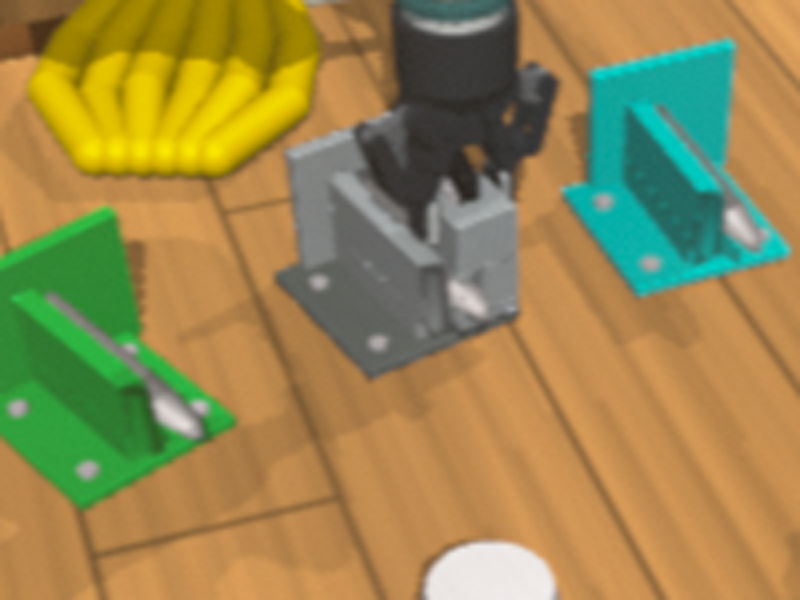

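Emit:
drive_tool:
  steps:
    - [0, -10, 0, 0, -1]
    - [0, -25, 0, 0, -1]
    - [0, -40, 0, 0, -1]
    - [0, -55, 0, 0, -1]
    - [0, -63, 0, 0, -1]

```text
clock: 15.9
position: [0.527, 0.3572, 0.0914]
ee_rot: [0.0, 0.992, 0.127, -0.004]
contact_force: [1.0, -0.6, -3.5]
width: 0.0452
```

```bash
python3 sp.py
```

```text
t 15.9 TCP in stand [44.2 24.1 91.4] yaw-err 0.0036 tilt(stand) [-2.0e-04 -7.5e-03 -1.0e+00] F(stand) [ 0.8  0.8 -3.5] M [ 0.14 -0.04 -0.01] w 0.0452
```

Emit:
drive_tool:
  steps:
    - [0, -4, 0, 0.003, -1]
    - [0, -8, 0, 0.003, -1]
    - [0, -11, 0, 0.003, -1]
    - [0, -12, 0, 0.003, -1]

```text
clock: 16.3
position: [0.524, 0.3688, 0.0914]
ee_rot: [0.0, 0.992, 0.126, -0.004]
contact_force: [-0.1, 0.1, -3.3]
width: 0.0451
```

```bash
python3 sp.py
```

```text
t 16.3 TCP in stand [32.2 24.1 91.4] yaw-err 0.0005 tilt(stand) [-1.0e-04 -7.5e-03 -1.0e+00] F(stand) [-0.1 -0.1 -3.3] M [ 0.06 -0.1  -0.01] w 0.0451
```

Emit:
drive_tool:
  steps:
    - [0, -1, 0, 0, -1]
    - [0, -2, 0, 0, -1]
    - [0, -3, 0, 0, -1]
    - [0, -3, 0, 0, -1]

```text
clock: 16.7
position: [0.5239, 0.3692, 0.0914]
ee_rot: [0.003, 0.992, 0.126, -0.004]
contact_force: [2.0, -6.1, -2.2]
width: 0.045
```

```bash
python3 sp.py
```

```text
t 16.7 TCP in stand [31.8 24.1 91.4] yaw-err 0.0004 tilt(stand) [ 0.0041 -0.008  -1.    ] F(stand) [ 6.5  0.5 -2.2] M [ 0.04 -0.97 -0.11] w 0.045
```

Emit:
drive_tool:
  steps:
    - [0, 0, 0, 0, 0.5]
    - [0, 0, 0, 0, 0.7]
    - [0, 0, 0, 0, 0.7]
    - [0, 0, 0, 0, 0.7]

```text
clock: 17.1
position: [0.5241, 0.3697, 0.0919]
ee_rot: [0.002, 0.992, 0.126, -0.003]
contact_force: [-0.0, 0.1, -0.0]
width: 0.0728
```

```bash
python3 sp.py
```

```text
t 17.1 TCP in stand [31.3 24.4 91.9] yaw-err 0.0005 tilt(stand) [ 0.0034 -0.007  -1.    ] F(stand) [-0.1  0.  -0. ] M [0.03 0.03 0.05] w 0.0728
```

Emit:
drive_tool:
  steps:
    - [0, 0, -15, 0, 0.7]
    - [0, 0, -40, 0, 0.7]
    - [0, 10, -70, 0, 0.7]
    - [0, 20, -85, 0, 0.7]
    - [0, 20, -85, 0, 0.7]

```text
clock: 17.6
position: [0.5313, 0.3505, 0.1797]
ee_rot: [0.001, 0.992, 0.125, -0.001]
contact_force: [0.1, -0.0, -0.0]
width: 0.0726
```

```bash
python3 sp.py; python3 - <<'E'
from rig import manip
from h import *
import pickle
cw=cal(manip,"wrist");im=manip.get_image("wrist");cv2.imwrite("pics/w12.png",im);pickle.dump((cw,im),open("w12.pkl","wb"))
cv2.imwrite("pics/s12.png",cv2.resize(manip.get_image("side")[80:240,150:350],None,fx=4,fy=3.75,interpolation=cv2.INTER_CUBIC))
E
```

```text
t 17.6 TCP in stand [ 51.7  26.6 179.7] yaw-err -0.0005 tilt(stand) [ 0.0026 -0.0015 -1.    ] F(stand) [ 0.   0.1 -0. ] M [-0.    0.01  0.04] w 0.0726
```

View pics/w12.png

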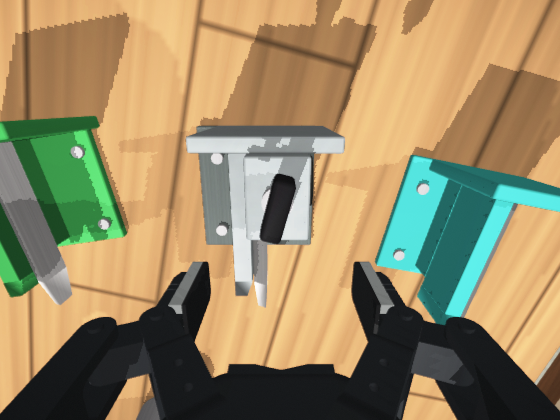

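View pics/s12.png

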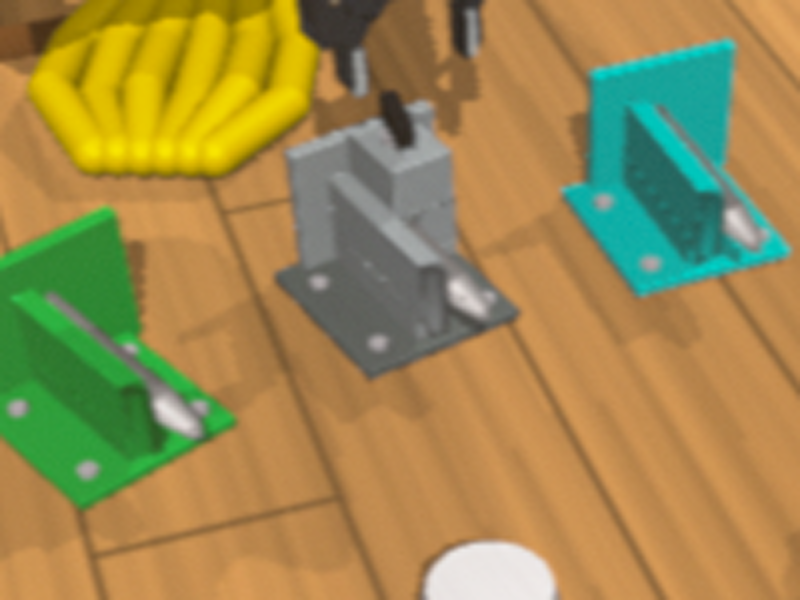

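```bash
python3 - <<'E'
from h import *
import pickle
cw,im=pickle.load(open("w12.pkl","rb"))
cv2.imwrite("pics/w12a.png",cv2.resize(im[115:255,210:340],None,fx=5,fy=4.2,interpolation=cv2.INTER_CUBIC))
E
```

```text
(no output)
```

View pics/w12a.png

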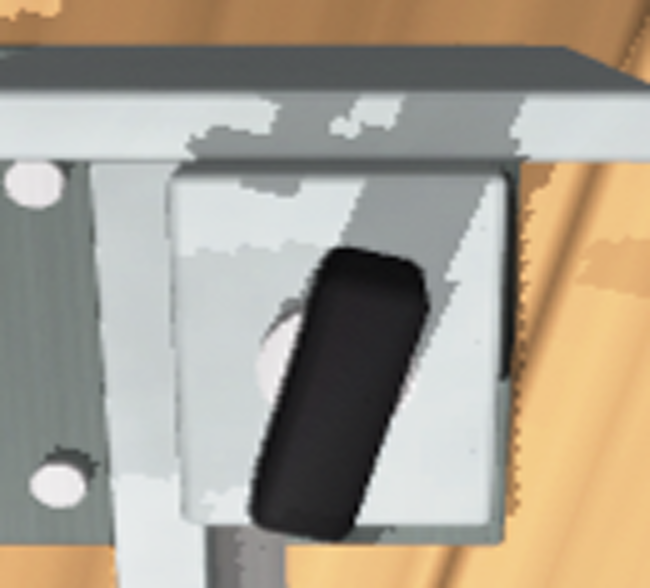

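```bash
python3 - <<'E'
from h import *
import pickle
cw,im=pickle.load(open("w12.pkl","rb"))
h=lambda u,v:((u+.5)/5-.5+210,(v+.5)/4.2-.5+115)
st=np.array([.4927,.3940,-1.3195]);Rz=R.from_euler('z',st[2]).as_matrix()
S=lambda p:np.round(Rz.T@(p-[st[0],st[1],0])*1000,1)
print("plate inner",S(unproj(h(300,159),.112,cw)))
for p in[(172,174),(505,174),(495,524),(185,524)]:print("lamp corner",S(unproj(h(*p),.120,cw)))
# side edges direction of bar top: left edge & right edge
a=unproj(h(322,262),.148,cw);b=unproj(h(250,515),.148,cw)
c=unproj(h(428,305),.148,cw);d=unproj(h(353,533),.148,cw)
for p,q in((a,b),(c,d)):
    v=S(q)-S(p);print("edge",S(p),S(q),"clamp",-np.arctan2(v[1],v[0]))
E
python3 plan.py .5239 .3697 .130 .05
```

```text
plate inner [1.00e-01 1.83e+01 1.12e+02]
lamp corner [  1.2   1.4 120. ]
lamp corner [  1.3  46.  120. ]
lamp corner [ 62.4  46.4 120. ]
lamp corner [ 62.4   0.9 120. ]
edge [  9.   22.1 148. ] [ 47.9  12.7 148. ] clamp 0.23710003826804096
edge [ 15.3  34.7 148. ] [ 50.9  25.7 148. ] clamp 0.24762066490566073
t=17.70 pos [0.5292 0.3505 0.1764] yaw 0.251 w 0.0727 q6 0.23 F [ 0.2 -0.2  0.3] tilt [-0.007 -0.005 -1.   ] 
  -> shift [ -0.  -20.   46.4] turn 0.201
```

```bash
python3 - <<'E'
from rig import manip
manip.get_image("top");manip.get_image("top")
E
python3 plan.py .5240 .3695 .130 .011
```

```text
t=17.80 pos [0.5286 0.3505 0.1753] yaw 0.252 w 0.0724 q6 0.23 F [ 0.4  0.  -0.5] tilt [-0.009 -0.006 -1.   ] 
  -> shift [  0.8 -19.7  45.2] turn 0.241
```

Emit:
drive_tool:
  steps:
    - [0, -7, 0, 0.1, 0.5]
    - [1, -16, 12, 0.2, 0.3]
    - [1, -20, 30, 0.24, 0.2]
    - [1, -20, 42, 0.24, 0.2]
    - [1, -20, 45, 0.24, 0.2]

```text
clock: 18.3
position: [0.5225, 0.3691, 0.1272]
ee_rot: [0.004, 1.0, 0.007, -0.007]
contact_force: [-0.3, -0.6, 0.1]
width: 0.051
```

```bash
python3 - <<'E'
from rig import manip
from h import *
plan(manip,[.5240,.3695,.130],.011)
cv2.imwrite("pics/w13.png",manip.get_image("wrist"))
cv2.imwrite("pics/s13.png",cv2.resize(manip.get_image("side")[80:240,150:350],None,fx=4,fy=3.75,interpolation=cv2.INTER_CUBIC))
plan(manip,[.5240,.3695,.130],.011)
E
```

```text
t=18.30 pos [0.5225 0.3691 0.1272] yaw 0.013 w 0.0510 q6 0.49 F [-0.3 -0.6  0.1] tilt [-0.014 -0.009 -1.   ] 
  -> shift [ 1.5 -0.3 -2.8] turn 0.002
t=18.40 pos [0.5237 0.3695 0.129 ] yaw 0.012 w 0.0510 q6 0.49 F [-0.6  0.4 -0.4] tilt [-0.011 -0.007 -1.   ] 
  -> shift [ 0.3 -0.  -1. ] turn 0.001
```

View pics/w13.png

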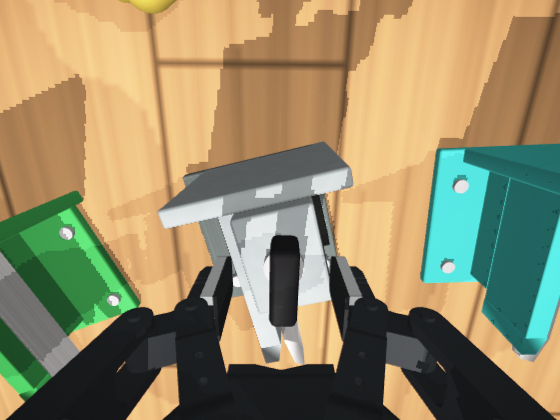

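View pics/s13.png

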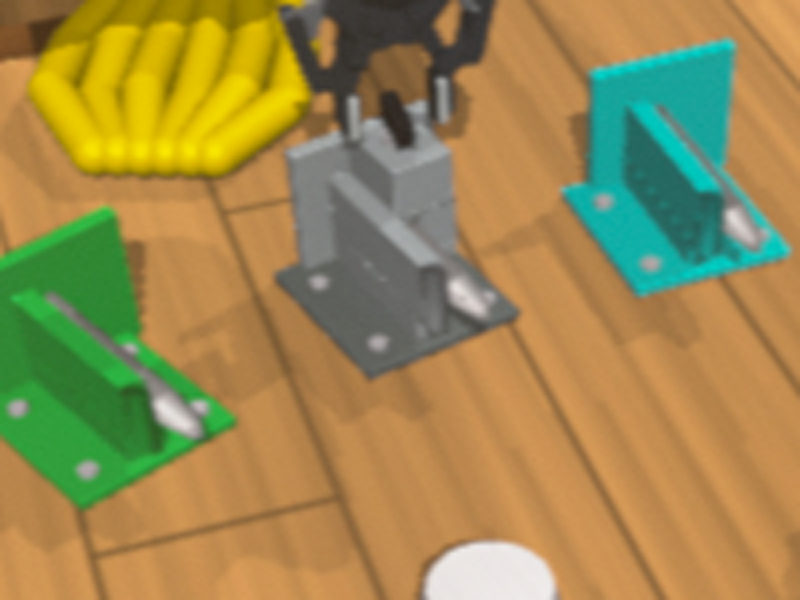

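Emit:
drive_tool:
  steps:
    - [0, 0, -1, 0, -0.3]
    - [0, 0, -1, 0, -1]
    - [0, 0, -1, 0, -1]
    - [0, 0, -1, 0, -1]
  squeeze: 40

```text
clock: 18.8
position: [0.5241, 0.3695, 0.1309]
ee_rot: [0.003, 1.0, 0.006, -0.005]
contact_force: [0.3, -0.9, 1.9]
width: 0.0129
```

```bash
python3 sp.py
```

```text
t 18.8 TCP in stand [ 31.5  24.3 130.9] yaw-err -0.2392 tilt(stand) [ 0.004  -0.0109 -0.9999] F(stand) [1.  0.  1.9] M [ 0.06 -0.   -0.07] w 0.0129
```

Emit:
drive_tool:
  steps:
    - [0, 0, 0, 0.1, -1]
    - [0, 0, 0, 0.2, -1]
    - [0, 0, 0, 0.3, -1]
    - [0, 0, 0, 0.4, -1]
    - [0, 0, 0, 0.5, -1]

```text
clock: 19.3
position: [0.5245, 0.3695, 0.1322]
ee_rot: [0.004, 0.97, -0.243, -0.003]
contact_force: [-1.1, -0.8, 5.9]
width: 0.0133
```

```bash
python3 sp.py
```

```text
t 19.3 TCP in stand [ 31.7  24.7 132.2] yaw-err -0.7426 tilt(stand) [ 0.0042 -0.0093 -0.9999] F(stand) [ 0.5 -1.3  5.9] M [-0.15 -0.16  0.13] w 0.0133
```

Emit:
drive_tool:
  steps:
    - [0, 0, -0.5, 0.08, -1]
    - [0, 0, -1, 0.17, -1]
    - [0, 0, -1, 0.26, -1]
    - [0, 0, -1.5, 0.34, -1]
    - [0, 0, -1.5, 0.42, -1]

```text
clock: 19.8
position: [0.5249, 0.3692, 0.1337]
ee_rot: [0.005, 0.897, -0.441, -0.002]
contact_force: [0.4, -0.2, -0.6]
width: 0.013
```

```bash
python3 sp.py
```

```text
t 19.8 TCP in stand [ 32.1  25.  133.7] yaw-err -1.1653 tilt(stand) [ 0.0048 -0.0086 -1.    ] F(stand) [ 0.3  0.3 -0.6] M [ 0.2  -0.11  0.18] w 0.013
```

Emit:
drive_tool:
  steps:
    - [-0.5, -0.2, 0, 0.08, -1]
    - [-0.9, -0.4, 0, 0.16, -1]
    - [-0.9, -0.4, -0.5, 0.23, -1]
    - [-0.9, -0.4, -0.5, 0.28, -1]
    - [-0.9, -0.4, -0.5, 0.28, -1]

```text
clock: 20.3
position: [0.525, 0.3693, 0.1339]
ee_rot: [0.005, 0.827, -0.562, -0.0]
contact_force: [1.8, -1.9, -2.8]
width: 0.0128
```

```bash
python3 sp.py
```

```text
t 20.3 TCP in stand [ 31.9  25.2 133.9] yaw-err -1.4449 tilt(stand) [ 0.0065 -0.0084 -0.9999] F(stand) [ 2.3  1.3 -2.8] M [ 0.26 -0.47  0.04] w 0.0128
```

Emit:
drive_tool:
  steps:
    - [0, 0, 0, 0.03, -1]
    - [0, 0, 0, 0.06, -1]
    - [0, 0, 0, 0.06, -1]

```text
clock: 20.6
position: [0.525, 0.3693, 0.1338]
ee_rot: [0.005, 0.81, -0.587, -0.0]
contact_force: [1.7, -1.2, -1.8]
width: 0.0129
```

```bash
python3 sp.py; python3 - <<'E'
from rig import manip
from h import *
cv2.imwrite("pics/w14.png",manip.get_image("wrist"))
E
```

```text
t 20.6 TCP in stand [ 32.   25.2 133.8] yaw-err -1.5054 tilt(stand) [ 0.0066 -0.0084 -0.9999] F(stand) [ 1.6  1.4 -1.8] M [ 0.12 -0.22  0.04] w 0.0129
```

View pics/w14.png

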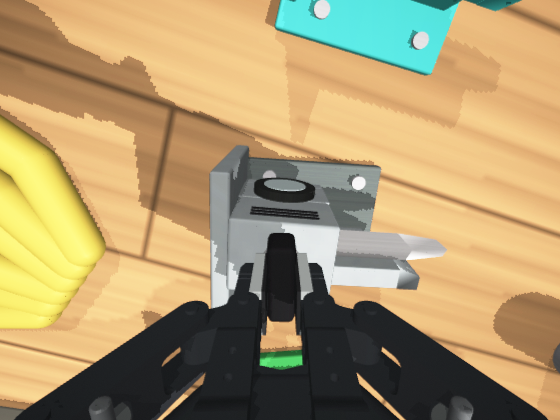

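Emit:
drive_tool:
  steps:
    - [0, 0, 0, 0, -0.2]
    - [0, 0, 0, 0, 0.1]
    - [0, 0, 0, 0, 0.2]
    - [0, 0, -15, 0, 0.2]
    - [0, 0, -40, 0, 0.2]

```text
clock: 21.15
position: [0.524, 0.3691, 0.1725]
ee_rot: [0.007, 0.81, -0.587, -0.001]
contact_force: [-0.0, -0.6, 0.1]
width: 0.0513
```

Emit:
drive_tool:
  steps:
    - [0, 10, -40, -0.1, 0.2]
    - [0, 20, -80, -0.2, 0.2]
    - [0, 20, -90, -0.2, 0.2]
    - [0, 20, -90, -0.2, 0.2]

```text
clock: 21.55
position: [0.5068, 0.3645, 0.2654]
ee_rot: [0.005, 0.864, -0.503, -0.001]
contact_force: [-0.2, -0.8, -1.7]
width: 0.0517
```

```bash
python3 - <<'E'
from rig import manip
from h import *
import pickle
plan(manip,[.5,.3,.3],.25)
cw=cal(manip,"wrist");im=manip.get_image("wrist");cv2.imwrite("pics/w15.png",im);pickle.dump((cw,im),open("w15.pkl","wb"))
cv2.imwrite("pics/s15.png",cv2.resize(manip.get_image("side")[80:240,150:350],None,fx=4,fy=3.75,interpolation=cv2.INTER_CUBIC))
E
```

```text
t=21.55 pos [0.5068 0.3645 0.2654] yaw -1.054 w 0.0517 q6 1.57 F [-0.2 -0.8 -1.7] tilt [-0.006 -0.007 -1.   ] 
  -> shift [ 52.9  38.1 -34.1] turn -1.304
```

View pics/w15.png

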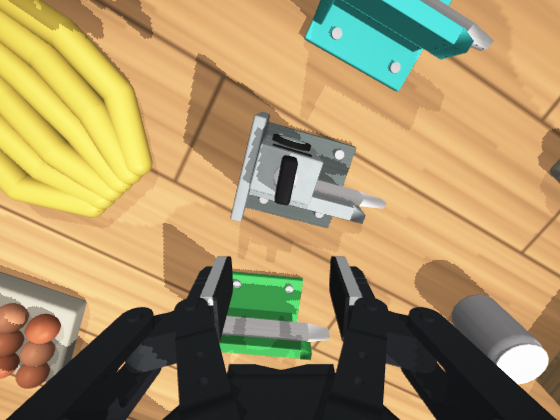

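View pics/s15.png

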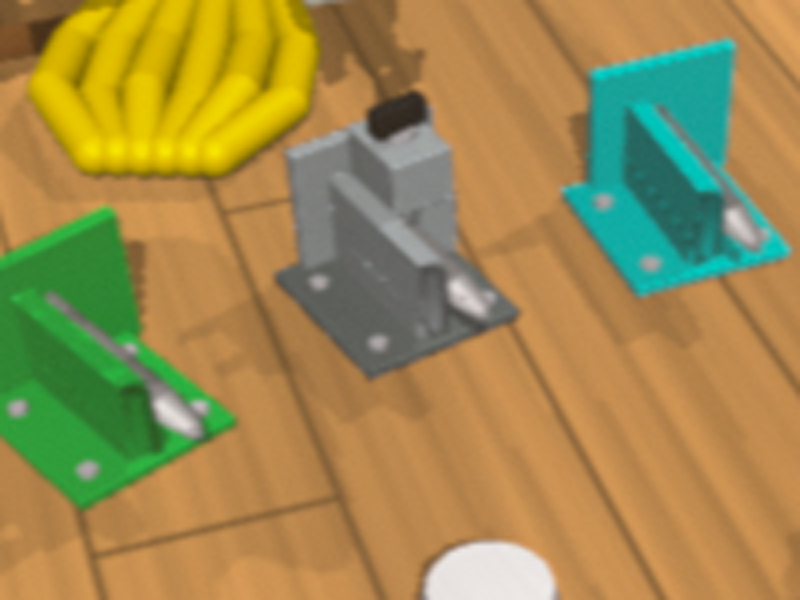

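```bash
python3 - <<'E'
from h import *
import pickle
cw,im=pickle.load(open("w15.pkl","rb"))
cv2.imwrite("pics/w15a.png",cv2.resize(im[105:235,225:355],None,fx=5,fy=4.6,interpolation=cv2.INTER_CUBIC))
E
```

```text
(no output)
```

View pics/w15a.png

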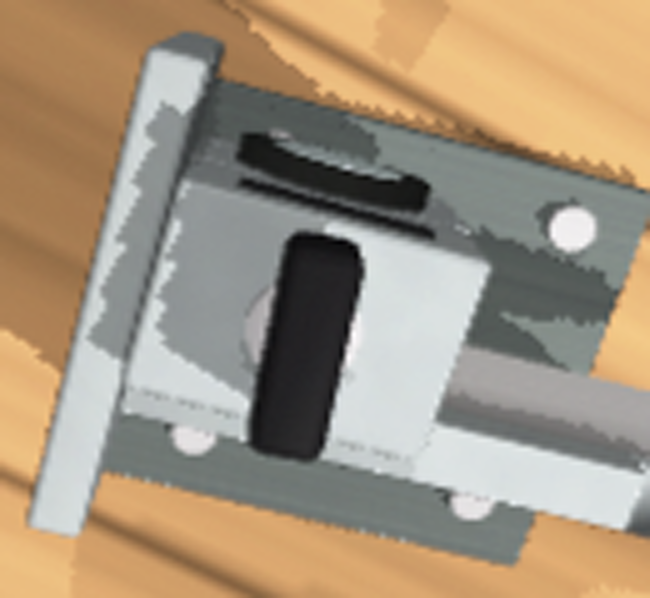

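```bash
python3 - <<'E'
from h import *
import pickle
cw,im=pickle.load(open("w15.pkl","rb"))
h=lambda u,v:((u+.5)/5-.5+225,(v+.5)/4.6-.5+105)
st=np.array([.4927,.3940,-1.3195]);Rz=R.from_euler('z',st[2]).as_matrix()
S=lambda p:np.round(Rz.T@(p-[st[0],st[1],0])*1000,1)
for p in[(212,75),(84,533)]:print("plate",S(unproj(h(*p),.112,cw)))
for p in[(182,184),(490,262),(127,400),(412,468)]:print("lamp",S(unproj(h(*p),.1225,cw)))
for p,q in(((288,250),(252,440)),((362,265),(326,445))):
    v=S(unproj(h(*q),.15,cw))-S(unproj(h(*p),.15,cw));print("clamp",-np.arctan2(-v[1],-v[0]),np.arctan2(v[1],v[0]))
E
```

```text
plate [  2.2  67.3 112. ]
plate [  1.2 -37.5 112. ]
lamp [  2.3  46.  122.5]
lamp [ 62.7  45.8 122.5]
lamp [  2.9  -1.1 122.5]
lamp [ 61.4  -1.2 122.5]
clamp -1.6638600555193146 -1.4777325980704787
clamp -1.6712969258495265 -1.4702957277402668
```

```bash
python3 - <<'E'
from rig import manip
import cv2
cv2.imwrite("pics/s16.png",manip.get_image("side"))
E
```

```text
(no output)
```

View pics/s16.png

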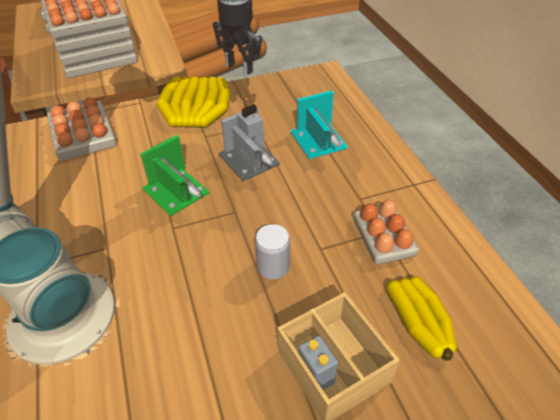

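The lamp head sits on the grey stand at (245,130) with its knob turned. The battery, eggs, plantains and tin are where they started, and the gripper is clear.

```bash
python3 -c "
from rig import manip
print(manip.get_state()['clock'],manip.sign_off())"
```

```text
the job is handed in; nothing more can be done
21.7 None
```

I lifted the lamp head out of the crate by its x ends and stood it on the bare table. I then let go, took it again by its front and back faces above the lens, and slid it onto the grey stand's dovetail. It went on without any noticeable force until it stopped at the end plate with about 6.5 N. After releasing it, I gripped the knob and turned it clockwise. The job was handed in at 21.7 s.

Last checks:
- **Clamp:** the camera puts it at about 1.47 rad and the jaw angle at about 1.5 rad, both above the 1.25 needed for tight. I felt no clear rise in turning torque at the end, so this rests on the angles alone.
- **Home position:** two wrist-camera estimates of the lamp head's centre, relative to the end plate, gave stand x of about 31.7 mm before tightening and 30.4 mm after (home is 31). The stop against the plate supports this, but a gap of up to about 1 mm cannot be ruled out from the pictures.
- **Upright:** the tool tilted by at most about 1.5° while carrying it.
- **Other things:** by eye in the last side picture, the battery, eggs, plantains, tin and look-alike stands had not moved, and the gripper was clear of everything.

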